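# Photograph a batch of turned parts on the copy stand and bin them

### The arm

A 6-joint arm with a two-finger parallel gripper is mounted at the origin on a cart in front of the work surface, level with it; the furniture and walls round the work are solid. World frame = base frame: x ahead of the robot, y to its left, z up, the work surface at z = 0. Lengths are in m, angles in rad, forces in N, time in s.
With the tool pointing down it reaches from about 0.325 to 0.9 m from the base axis. Payload 6.1 kg.
Tool frame: the origin (TCP) lies at the very end of the fingers, on their centre line; the grasp point (between the pads) lies robot.grip_depth behind it (robot.grip_depth is the distance from the TCP to the grasp point, in m); z points along the fingers, y is the line along which they close (so a half turn about z gives the same grasp; the last joint's range is limited). The gripper opens to 87 mm and grips with 3 to 60 N. Pads are 19 mm wide; open, the fingers measure 117 mm over their backs; the gripper's body (75 mm by 190 mm) begins 51 mm behind the grasp point.
Start: joints at [1.102, 0.22, 1.526, -0, 1.395, -0.126], TCP at [0.21, 0.589, 0.192] pointing down, gripper open.
Joint ranges: [-2.98, 2.98], [-0.91, 2.08], [0.09, 2.57], [-1.24, 4.39], [0.2, 2.65], [-2.68, 2.68]. Speed limits (rad/s): [2.57, 2.57, 3.01, 3.14, 3.14, 3.14].

### API

Orientations are given as a unit quaternion [w, x, y, z].
In Python, from cell import robot gives the robot as it stands.
- The arm moves only by the tool step_arm, never from a script. Its argument "rows" is a list of rows, each a list of 5 numbers: the shift along the tool's x, y, z in mm, then the turn about the tool's z in rad, then the finger opening in mm, from 0 to 87. In form: [[tx, ty, tz, spin, fingers], ...]. A call has 1 to 12 rows; each row shifts and turns the commanded pose from where the row before left it, along the tool's axes as they then stand; what a row does not reach is not made up. A row lasts 1/12 s, in which the tool goes at most 41.7 mm and 7.16 degrees, less where a joint would pass 70% of its speed; a pose out of reach is approached as far as the arm can. A call with a gripper value outside its range is refused whole. The fingers move at their own pace and stop on an object; the grip force is fixed at half the most. Time passes only in rows, so rows that do not move let the fingers close. It gives the time, the measured TCP pose, the force, the opening and the grip force at its end, in the units of the state.
- robot.sense(): the state, without advancing time (a new reading comes with each control period).
- robot.capture(name): name is "scene" or "top" or "wrist"; returns (picture, depth): 400x640x3 uint8, red, green, blue; 400x640 float32, m along the optical axis (not along the pixel's ray), 0 where there is no reading.
- robot.calibration(name): a dict with "fovy" (degrees; the focal length in pixels is half the picture's height over the tangent of half this angle, whatever the lens; pixels are square), "cx", "cy" (the principal point, pixels), "rvec" (rotation vector, rad) and "tvec" (3), from world to camera coordinates, as OpenCV has them. Camera axes: x right, y down, z forward; pixel columns grow to the right and rows downward; lengths in m; the calibration is good to about 2 mm. A picture is of the moment at which its call begins: read the wrist's pose just before it. calibration takes no time and is no camera call; for the wrist camera it gives the pose at the moment of the call.
- robot.finish_job(): hands the job in; it is judged then, once.
The state is a dict: "time": time; "joint_positions": joint angles; "dq": joint speeds; "effort": joint torques, N m; "ee_pos": TCP position; "ee_rot": TCP orientation; "force": force on the tool from outside, world axes, zero at the start; "torque": the same for the moment, N m; "grip_width": opening from 0.0 (shut) to 1.0 (fully open); "gripper_force": force on a finger pad.
Only numpy, scipy, OpenCV 4.12 (cv2) and the standard library are available. Lean on these libraries where they do the work, as an engineer would, in place of code of your own. Each camera call takes 0.05 s, during which the arm holds its last target. There are 200 camera calls.

### The job

Photograph the turned parts lying on the bench (the stepped aluminium bushes and plain brass spacers, however many there are) on the camera stand: swing the camera arm well clear to the left, put every part down inside the rim of the stage plate, and swing the arm back over the stage until it meets its stop. With all the parts on the stage, press the shutter button on the camera half way to its first click and hold it there for a good second to focus, then press it fully home to take the picture, never pressing it fully unless the camera is over the stage. Let the button up, swing the arm well clear again, leave it there, and put all the parts into the parts bin, without disturbing the hexagon nut or the tape measure.

Things in the scene. Friction and masses are not known exactly. Their poses are not given: they have to be found in the camera images.
- stage (a point): centre of the top face of the stage, the flat aluminium plate of the fixed camera stand, 10 mm above the bench; x points to the stand's post, y to the robot's left, z up. Plate 130 mm (x) by 200 mm (y) with a rim 6 mm wide and 6 mm high above it all round: 118 x 188 mm free inside. Left of the stand a fixed air hose, 30 mm thick, lies on the bench from front to back at about y = +0.1.
- pivot (a point): point on the vertical swing axis of the camera arm, on the post 185 mm above the bench; x points along the arm, away from the camera. The post (25 mm thick; foot 75 x 70 mm, 12 mm high) stands 120 mm behind the stage centre.
- cam_arm (a joint): swing of the camera arm, rad: 0 = camera over the stage centre, against its stop (arm towards the robot side of the post); it grows as the arm swings clockwise seen from above, so that the camera moves to the robot's left, up to a stop at 1.7. Stiff hinge (0.2 N m of friction), stays where it is left. Well clear means more than about 1.4 rad.
- peg (a point): top of the upright round steel peg at the free end of the camera arm, 14 mm thick, free for 44 mm below its top, 166 mm from the swing axis, 245 mm above the bench: grip or push it to swing the arm. The camera head between peg and axis is a box 64 mm along the arm, 58 mm wide, centred 120 mm from the axis, top 207 mm and lens 149 mm above the bench.
- button (a point): centre of the top of the shutter button, a round dark cap 24 mm across on the camera head, 120 mm from the swing axis, 46 mm from the peg, 226 mm above the bench when up. Pressed straight down: 6 mm lightly (1 N rising to 4 N) to the first click, where it stops until the force passes 9 N; then 6 mm more (9 N rising to 12 N) to the solid end. It springs back.
- press_half (a joint): travel of the button's first stage, m: 0 up, 0.006 at the first click; stays 0.006 while pressed further.
- press_full (a joint): travel of the button's second stage, m: 0 until the force passes 9 N, 0.006 fully pressed (picture taken).
- bush_a: loose turned aluminium bush: a stepped round part standing wide end down, foot 34 mm across and 12 mm high, neck 25 mm across, 26 mm high in all, about 30 g; origin at the centre of its underside, z up along its axis. May be absent. Grip it by the foot.
- bush_b: loose turned aluminium bush: a stepped round part standing wide end down, foot 34 mm across and 12 mm high, neck 25 mm across, 26 mm high in all, about 30 g; origin at the centre of its underside, z up along its axis. May be absent. Grip it by the foot.
- spacer_a: loose brass spacer: a plain short ring 29 mm across and 21 mm high, small bore, about 70 g; origin at the centre of its underside, z up along its axis. May be absent.
- spacer_b: loose brass spacer: a plain short ring 29 mm across and 21 mm high, small bore, about 70 g; origin at the centre of its underside, z up along its axis. May be absent.
- parts_bin: fixed open plastic parts bin, 142 mm (x) by 179 mm (y), 70 mm high; origin at the centre of its underside, z up, x towards its back. Inner floor 3 mm above the bench, from x -55 to +62 mm and y -76 to +76 mm; side and back walls 68 mm high, front wall (at -x, towards the robot) 34 mm high.
- valve_nut: bystander, loose, to be left where it is: hexagon brass nut, 32 x 28 mm, 14 mm high; origin at the centre of its underside
- tape_measure: bystander, loose, to be left where it is: yellow tape measure, 65 x 73 mm, 40 mm high; origin at the centre of its underside
Things that resemble listed ones, but are neither listed nor needed, are in the scene too. What is shaped like the bush_a but blue or brown is not meant.

How it is judged:
On the way, in this order (a step that is already met when the one before it is completed fails the run):
1. the camera arm is swung well clear of the stage (more than 1.25 rad) (value of joint cam_arm above 1.25 rad), for 0.2 s.
2. every part is on the stage inside the rim, released and at rest, the arm still clear (x of bush_a in the frame of stage between -0.058 and 0.058 m and y of bush_a in the frame of stage between -0.093 and 0.093 m and z of bush_a in the frame of stage between -0.006 and 0.03 m and x of bush_b in the frame of stage between -0.058 and 0.058 m and y of bush_b in the frame of stage between -0.093 and 0.093 m and z of bush_b in the frame of stage between -0.006 and 0.03 m and x of spacer_a in the frame of stage between -0.058 and 0.058 m and y of spacer_a in the frame of stage between -0.093 and 0.093 m and z of spacer_a in the frame of stage between -0.006 and 0.03 m and x of spacer_b in the frame of stage between -0.058 and 0.058 m and y of spacer_b in the frame of stage between -0.093 and 0.093 m and z of spacer_b in the frame of stage between -0.006 and 0.03 m and contact force between the fingers and bush_a below 0.5 N and linear speed of each of bush_a, bush_b, spacer_a, spacer_b below 0.05 m/s and contact force between the fingers and bush_b below 0.5 N and contact force between the fingers and spacer_a below 0.5 N and contact force between the fingers and spacer_b below 0.5 N and value of joint cam_arm above 1.25 rad), for 0.2 s.
3. the camera arm is back over the stage (within 0.1 rad of its stop) with every part on the stage (x of bush_a in the frame of stage between -0.058 and 0.058 m and y of bush_a in the frame of stage between -0.093 and 0.093 m and z of bush_a in the frame of stage between -0.006 and 0.03 m and x of bush_b in the frame of stage between -0.058 and 0.058 m and y of bush_b in the frame of stage between -0.093 and 0.093 m and z of bush_b in the frame of stage between -0.006 and 0.03 m and x of spacer_a in the frame of stage between -0.058 and 0.058 m and y of spacer_a in the frame of stage between -0.093 and 0.093 m and z of spacer_a in the frame of stage between -0.006 and 0.03 m and x of spacer_b in the frame of stage between -0.058 and 0.058 m and y of spacer_b in the frame of stage between -0.093 and 0.093 m and z of spacer_b in the frame of stage between -0.006 and 0.03 m and value of joint cam_arm below 0.1 rad), for 0.2 s.
4. the button is held at its first click for 0.8 s: first stage beyond 4.5 mm, second stage under 1.5 mm, camera over the stage, parts on it (all of step 3 and value of joint press_half above 0.0045 m and value of joint press_full below 0.0015 m), for 0.8 s.
5. the button is fully pressed (second stage beyond 4.5 mm), camera over the stage, parts on it (all of step 3 and value of joint press_full above 0.0045 m), for 0.1 s.
6. the button is up again and the camera arm is swung well clear (more than 1.25 rad) (value of joint each of press_half, press_full below 0.0015 m and value of joint cam_arm above 1.25 rad), for 0.2 s.
At the end, for the whole second after the job is handed in: Every part lies at rest and released inside the parts bin, the button is up (each stage under 1.5 mm) and the camera arm stands clear of the stage (more than 1.25 rad) (all of step 6 and x of bush_a in the frame of parts_bin between -0.062 and 0.062 m and y of bush_a in the frame of parts_bin between -0.08 and 0.08 m and z of bush_a in the frame of parts_bin between -0.006 and 0.055 m and x of bush_b in the frame of parts_bin between -0.062 and 0.062 m and y of bush_b in the frame of parts_bin between -0.08 and 0.08 m and z of bush_b in the frame of parts_bin between -0.006 and 0.055 m and x of spacer_a in the frame of parts_bin between -0.062 and 0.062 m and y of spacer_a in the frame of parts_bin between -0.08 and 0.08 m and z of spacer_a in the frame of parts_bin between -0.006 and 0.055 m and x of spacer_b in the frame of parts_bin between -0.062 and 0.062 m and y of spacer_b in the frame of parts_bin between -0.08 and 0.08 m and z of spacer_b in the frame of parts_bin between -0.006 and 0.055 m and contact force between the fingers and bush_a below 0.5 N and linear speed of each of bush_a, bush_b, spacer_a, spacer_b below 0.05 m/s and contact force between the fingers and bush_b below 0.5 N and contact force between the fingers and spacer_a below 0.5 N and contact force between the fingers and spacer_b below 0.5 N); the robot touches nothing.
It fails at once if the button is pressed beyond its first click (second stage over 3 mm) while the camera is not over the stage (more than 0.15 rad off) (value of joint press_full above 0.003 m and value of joint cam_arm above 0.15 rad).
It fails at once if the hexagon nut or the tape measure is moved by more than 30 mm (distance of any of valve_nut, tape_measure from where it was at the start of the episode above 0.03 m).
Of bush_a, bush_b, spacer_a, spacer_b only 2 to 3 are there at a start; the rules pass over those that are not, and their reading is None.
At some moment in a run one of bush_a, bush_b, spacer_a, spacer_b may be knocked a few centimetres aside while the robot is not near it.
Once in a run the grip may slacken for a moment while it holds something.
It also fails if it takes over 210 s, if anything falls off the work surface, if the arm or the gripper's body presses on something with over 40 N, if the wrist force passes 120 N, or if a joint passes its speed limit or range.

## Working session

There is one attempt and no reset: what is moved stays moved. The work goes in short steps, Python scripts to look and compute and a tool call to move; the robot and the scene stay as the last step left them, time stands still between calls to the robot, and variables do not carry over. Pictures are saved under pics/ and viewed, at most 14 in all, crops included, and the job is handed in when it is done.

Besides the shell and the picture viewer there is one more tool, called after "Request:" as name(argument=value, ...), one argument or row to a line, values as JSON. step_arm: Moves the arm, as the interface text tells. Its arguments: {"type":"object","properties":{"rows":{"type":"array"}},"required":["rows"]}

```bash
mkdir -p pics; ls
cat > h.py <<'E'
import numpy as np, cv2
from cell import robot
def cam(name):
    c=robot.calibration(name); R=cv2.Rodrigues(np.array(c["rvec"],float))[0]; t=np.array(c["tvec"],float).ravel()
    f=200/np.tan(np.radians(c["fovy"])/2); return R,t,f,c["cx"],c["cy"]
def pts(d,C):
    R,t,f,cx,cy=C; v,u=np.mgrid[0:400,0:640]
    P=np.stack([(u-cx)/f*d,(v-cy)/f*d,d],-1); return (P-t)@R
def ray(u,v,z,C):
    R,t,f,cx,cy=C; o=-R.T@t; r=R.T@np.array([(u-cx)/f,(v-cy)/f,1]); return o+r*(z-o[2])/r[2]
def shot(name,fn=None):
    C=cam(name); im,d=robot.capture(name)
    if fn: cv2.imwrite(f"pics/{fn}.png",im[:,:,::-1])
    return im,d,C
E
python3 - <<'E'
from h import *
for n in("top","scene"):
    im,d,C=shot(n,n+"0"); np.savez(n+"0.npz",im=im,d=d); print(n,C[2:],-C[0].T@C[1],C[0][2])
s=robot.sense(); print(s["time"],s["ee_pos"],s["ee_rot"],robot.grip_depth)
E
```

```text
pics
top (np.float64(448.7861740750318), 320.87248545149413, 200.55785334006572) [0.35011661 0.05302298 1.46278512] [ 0.14595072 -0.0187215  -0.9891147 ]
scene (np.float64(489.0327112753387), 315.9080481359506, 200.5538285165111) [ 0.02327255 -0.75612263  0.56718599] [ 0.5041026   0.76227544 -0.40597625]
0.1 [0.20981663 0.5880723  0.19144725] [-2.52433695e-04  1.70567834e-01  9.85345541e-01 -8.45256680e-04] 0.0187
```

View pics/top0.png

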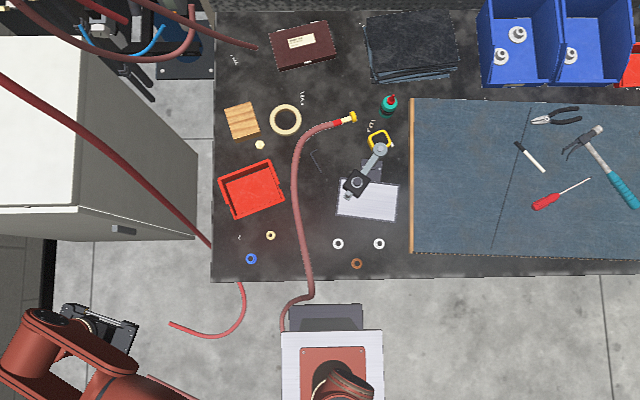

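View pics/scene0.png

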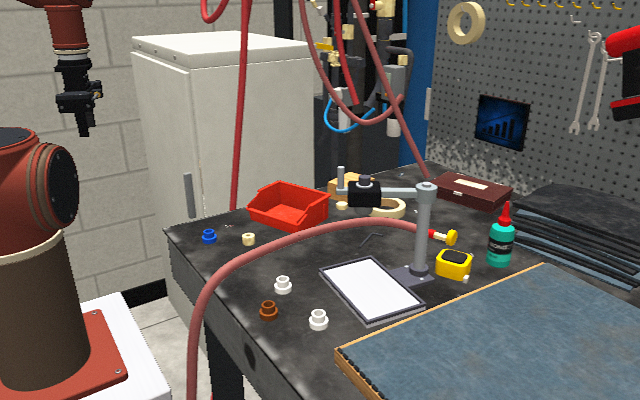

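The top view shows two aluminium bushes at (338,243) and (379,243), and a brass spacer at (270,235). The nut is probably at (259,144), the red bin at (252,188), the stage at (367,199), the post at (380,149) and the camera head at (355,182). Blue and brown look-alikes lie at (251,258) and (356,263).

Run:
```python
from h import *
z=np.load("top0.npz"); im,d=z["im"],z["d"]; C=cam("top"); P=pts(d,C)
cv2.imwrite("pics/crop0.png",cv2.resize(im[90:285,205:425],None,fx=3,fy=3,interpolation=cv2.INTER_CUBIC)[:,:,::-1])
for n,(u,v) in dict(b1=(338,243),b2=(379,243),sp=(270,235),nut=(259,144),blue=(251,258),brown=(356,263)).items():
    w=P[v-10:v+11,u-10:u+11]; m=(w[...,2]>.007)&(w[...,2]<.06); q=w[m]
    hi=q[q[:,2]>q[:,2].max()-.006] if len(q) else q
    print(n,len(q),q[:,2].max().round(4),((q.min(0)+q.max(0))/2).round(4),np.ptp(q,axis=0).round(3),"top mid",((hi.min(0)+hi.max(0))/2).round(4))
h=P[...,2]; box=(P[...,0]>.25)&(P[...,0]<1)&(P[...,1]>-.25)&(P[...,1]<.15)
pk=box&(h>.212)
for lo,hi in((.235,.26),(.22,.23),(.2,.21),(.17,.2)):
    m=box&(h>lo)&(h<hi); q=P[m]; print(lo,m.sum(), q.mean(0).round(3) if len(q) else'', q.min(0).round(3) if len(q) else'',q.max(0).round(3) if len(q) else'')
# stage
hs=im.astype(int); m=(h>.006)&(h<.022)&box&(P[...,0]<.75)&(P[...,0]>.45)&(P[...,1]>-.3)
k,l,st,ce=cv2.connectedComponentsWithStats(m.astype(np.uint8))
for i in range(1,k):
    if st[i][4]>300:
        q=P[l==i]; r=cv2.minAreaRect((q[:,:2]*1000).astype(np.float32)); print("stage?",st[i],r)
red=(hs[...,0]>120)&(hs[...,1]<70)&(hs[...,2]<60)&(P[...,1]>.15)&(P[...,1]<.5)&(P[...,0]>.3)&(h>-.02)&(h<.1)
q=P[red]; print("bin",red.sum(),cv2.minAreaRect((q[:,:2]*1000).astype(np.float32)),q[:,2].max())
q=P[red&(h>.063)];print("binrim",cv2.minAreaRect((q[:,:2]*1000).astype(np.float32)),q.min(0),q.max(0))
q=P[red&(h<.012)];print("binfloor",cv2.minAreaRect((q[:,:2]*1000).astype(np.float32)))
```

```text
b1 64 0.0321 [ 0.4314 -0.0273  0.0196] [0.045 0.033 0.025] top mid [ 0.4241 -0.0245  0.0292]
b2 77 0.0314 [ 0.426  -0.1668  0.0192] [0.058 0.053 0.024] top mid [ 0.4217 -0.1555  0.0285]
sp 60 0.0294 [0.4495 0.1839 0.0186] [0.035 0.042 0.021] top mid [0.4521 0.1907 0.0264]
nut 101 0.055 [0.7668 0.2377 0.0313] [0.048 0.047 0.047] top mid [0.7792 0.2547 0.055 ]
blue 73 0.031 [0.384  0.2597 0.019 ] [0.047 0.045 0.024] top mid [0.3804 0.2553 0.028 ]
brown 73 0.0362 [ 0.3585 -0.0831  0.0219] [0.035 0.032 0.029] top mid [ 0.3505 -0.0775  0.0362]
0.235 22 [ 0.549 -0.045  0.244] [ 0.544 -0.051  0.238] [ 0.555 -0.039  0.248]
0.22 56 [ 0.586 -0.071  0.226] [ 0.542 -0.139  0.221] [ 0.676 -0.041  0.23 ]
0.2 532 [ 0.615 -0.092  0.206] [ 0.539 -0.162  0.2  ] [ 0.704 -0.034  0.21 ]
0.17 129 [ 0.619 -0.097  0.196] [ 0.541 -0.159  0.175] [ 0.688 -0.032  0.2  ]
stage? [ 335  160   65   64 2074] ((600.1815795898438, -130.57049560546875), (200.19595336914062, 202.3223876953125), 82.0516586303711)
bin 165 ((605.3920288085938, 244.16409301757812), (150.1336669921875, 171.64089965820312), 21.4411678314209) 0.075217413566829
binrim ((622.6278076171875, 252.1285400390625), (97.28538513183594, 171.7305908203125), 23.84503746032715) [0.54342478 0.1637021  0.06535516] [0.69254458 0.34323534 0.07521741]
binfloor ((607.9793090820312, 243.79490661621094), (145.25436401367188, 169.21788024902344), 21.55527114868164)
```

View pics/crop0.png

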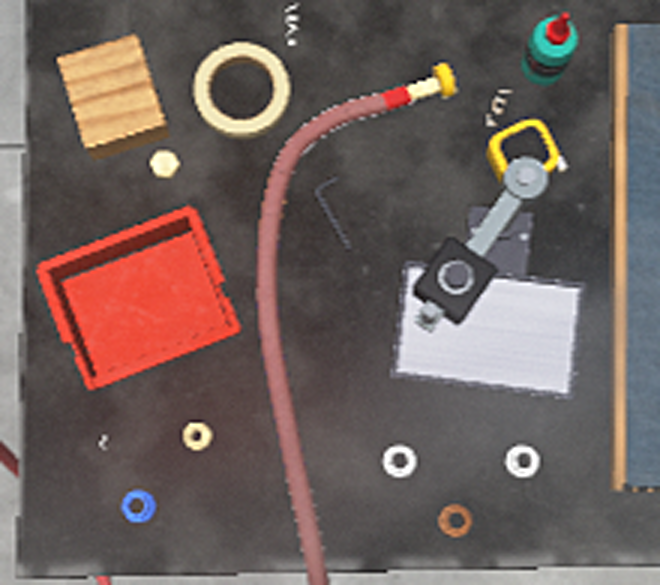

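The crop confirms the layout. The arm stands part way left (head at crop (456,275), peg at (430,317)), the spacer is at crop (197,436), and the bushes are at (400,461) and (522,461). The tape is behind the post. The bin is turned by about 20°.

```bash
cat >> h.py <<'E'
def pose():
    s=robot.sense(); w,x,y,z=s["ee_rot"]; p=np.array(s["ee_pos"])
    ty=np.array([2*(x*y-w*z),1-2*(x*x+z*z)]); return p,np.arctan2(ty[1],ty[0]),s
def rows(p,psi,tgt,psi2=None):
    """total shift in tool axes (mm) for tool pointing down: spin done last; returns new state"""
    if psi2 is None: psi2=psi
    d=(np.array(tgt)-p)*1000; ty=np.array([np.cos(psi),np.sin(psi)]); tx=np.array([-np.sin(psi),np.cos(psi)])
    print("  shift",np.round([d[:2]@tx,d[:2]@ty,-d[2]],1),"spin",round(((psi-psi2+np.pi/2)%np.pi)-np.pi/2,3)); return np.array(tgt),psi2
E
python3 - <<'E'
from h import *
z=np.load("top0.npz"); im,d=z["im"],z["d"]; C=cam("top"); hsv=cv2.cvtColor(im,cv2.COLOR_RGB2HSV); P=pts(d,C)
def blob(u,v,m,r=12):
    w=np.zeros_like(m,np.uint8); w[v-r:v+r,u-r:u+r]=m[v-r:v+r,u-r:u+r]
    c=max(cv2.findContours(w,cv2.RETR_EXTERNAL,cv2.CHAIN_APPROX_NONE)[0],key=cv2.contourArea); return cv2.minEnclosingCircle(c)
V=hsv[...,2]; S=hsv[...,1]
for n,u,v,m,z in(("b1",338,243,V>120,.02),("b2",379,243,V>120,.02),("sp",270,235,V>110,.018),("nut",259,144,V>110,.014)):
    (a,b),r=blob(u,v,m); print(n,a,b,r,ray(a,b,z,C).round(4))
# stage bright plate
m=((V>150)&(S<60)).astype(np.uint8); m[:165]=0; m[225:]=0; m[:,:325]=0; m[:,402:]=0
c=max(cv2.findContours(m,cv2.RETR_EXTERNAL,cv2.CHAIN_APPROX_NONE)[0],key=cv2.contourArea)
r=cv2.minAreaRect(np.array([ray(*p[0],.012,C)[:2]*1000 for p in c],np.float32)); print("plate",r)
# bin top outline
m=((hsv[...,0]<8)|(hsv[...,0]>172))&(S>170)&(V>90); mm=np.zeros_like(m,np.uint8); mm[150:225,210:290]=m[150:225,210:290]
c=max(cv2.findContours(mm,cv2.RETR_EXTERNAL,cv2.CHAIN_APPROX_NONE)[0],key=cv2.contourArea)
bx=cv2.boxPoints(cv2.minAreaRect(c)); print("bin px",bx.round(1).tolist()); 
ap=cv2.approxPolyDP(c,4,True)[:,0]; print(ap.tolist(),[ray(*p,.07,C)[:2].round(3).tolist() for p in ap],[ray(*p,.036,C)[:2].round(3).tolist() for p in ap])
# post, peg
for n,u,v,lo,r in(("peg",348,196,.235,12),("post",380,149,.17,14),("button",356,182,.219,8)):
    w=P[v-r:v+r,u-r:u+r].reshape(-1,3); q=w[(w[:,2]>lo)&(w[:,2]<.26)]; print(n,len(q),q.mean(0).round(4),((q.min(0)+q.max(0))/2).round(4))
p,psi,s=pose(); print(p,psi)
E
```

```text
b1 337.5 243.5 5.700977325439453 [ 0.4229 -0.025   0.02  ]
b2 378.7112731933594 243.27464294433594 5.757237434387207 [ 0.4213 -0.1574  0.02  ]
sp 270.5 235.0 4.924529075622559 [0.4542 0.1896 0.018 ]
nut 259.5 144.0 4.717090606689453 [0.757  0.2256 0.014 ]
plate ((564.689208984375, -128.21218872070312), (193.24066162109375, 117.36756134033203), 81.6860122680664)
bin px [[215.89999389648438, 178.1999969482422], [269.1000061035156, 157.3000030517578], [285.79998779296875, 199.89999389648438], [232.5, 220.6999969482422]]
[[270, 160], [218, 178], [235, 219], [284, 200]] [[0.688, 0.186], [0.633, 0.349], [0.502, 0.295], [0.559, 0.142]] [[0.697, 0.189], [0.64, 0.356], [0.506, 0.301], [0.564, 0.144]]
peg 22 [ 0.5495 -0.0449  0.2443] [ 0.5495 -0.0451  0.2432]
post 242 [ 0.675  -0.1365  0.2053] [ 0.6749 -0.134   0.2011]
button 58 [ 0.586  -0.0714  0.2266] [ 0.5864 -0.0715  0.2254]
[0.20981663 0.5880723  0.19144725] 1.2279845362343047
```

```bash
cat >> h.py <<'E'
ST=np.array([.5647,-.1282]); YS=np.radians(-8.3); PV=ST+.12*np.array([np.cos(YS),np.sin(YS)])
BIN=np.array([.598,.245]); YB=np.radians(20)
def stage(x,y): return ST+np.array([[np.cos(YS),-np.sin(YS)],[np.sin(YS),np.cos(YS)]])@[x,y]
def binp(x,y): return BIN+np.array([[np.cos(YB),-np.sin(YB)],[np.sin(YB),np.cos(YB)]])@[x,y]
def peg(th,r=.166,off=0):
    f=np.pi+YS-th; return PV+r*np.array([np.cos(f),np.sin(f)]), f-np.pi/2
E
python3 - <<'E'
from h import *
p,psi,s=pose(); 
p,psi=rows(p,psi,[*p[:2],.30]); q,ps=peg(.497); print(q,ps)
p,psi=rows(p,psi,[*q,.30],ps)
E
```

```text
shift [   0.     0.  -108.6] spin 0.0
[ 0.55048005 -0.04614051] 0.9289339988793675
  shift [-534.  -482.8   -0. ] spin 0.299
```

Request:
step_arm(
  rows=[
    [0,0,-36,0,60],
    [0,0,-36,0,30],
    [0,0,-36.6,0,30],
    [-26.7,-24.1,0,0,30],
    [-26.7,-24.1,0,0,30],
    [-26.7,-24.1,0,0,30],
    [-26.7,-24.1,0,0,30],
    [-26.7,-24.1,0,0,30],
    [-26.7,-24.2,0,0,30],
    [-26.7,-24.2,0,0,30],
    [-26.7,-24.2,0,0,30],
    [-26.7,-24.2,0,0,30],
  ],
)

```text
time: 1.1
ee_pos: [0.3636, 0.3015, 0.3007]
ee_rot: [-0.0, 0.17, 0.985, -0.0]
force: [1.0, 1.6, -0.6]
grip_width: 0.348
gripper_force: 0.0
```

Request:
step_arm(
  rows=[
    [-26.7,-24.1,0,0,30],
    [-26.7,-24.1,0,0,30],
    [-26.7,-24.1,0,0,30],
    [-26.7,-24.1,0,0,30],
    [-26.7,-24.1,0,0,30],
    [-26.7,-24.2,0,0,30],
    [-26.7,-24.2,0,0,30],
    [-26.7,-24.2,0,0,30],
    [-26.7,-24.2,0,0.1,30],
    [-26.7,-24.2,0,0.1,30],
    [-27,-24.1,0,0.1,30],
    [0,0,0,0,30],
  ],
)

```text
time: 2.1
ee_pos: [0.5418, -0.0558, 0.2997]
ee_rot: [-0.0, 0.321, 0.947, -0.001]
force: [-1.2, -0.2, -0.6]
grip_width: 0.346
gripper_force: 0.0
```

Run:
```python
from h import *
p,psi,s=pose(); print(p,psi,s["grip_width"])
im,d,C=shot("wrist","w1")
q,ps=peg(.497); rows(p,psi,[*q,.30],ps)
R,t,f,cx,cy=C; print(-R.T@t,R[2])
```

```text
[ 0.54181372 -0.05581134  0.29974401] 0.9179224319688413 0.3463688133064408
  shift [-1.  12.9 -0.3] spin -0.011
[ 0.48393618 -0.01146195  0.49151865] [ 0.20902668 -0.16476172 -0.9639302 ]
```

View pics/w1.png

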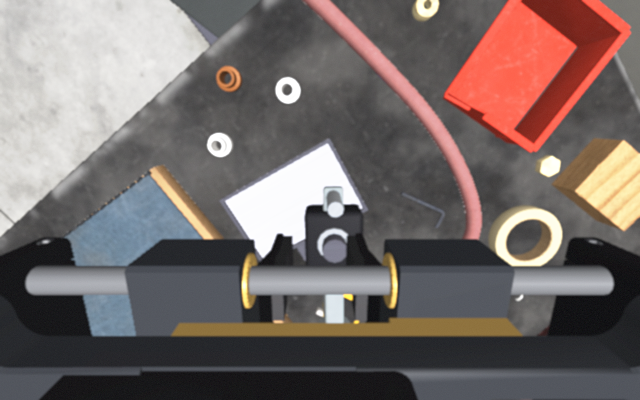

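The wrist view shows the peg at about (334,200) and the button cap at (333,243), with the finger gap at columns 285–358. I'll check the peg position by depth before lowering.

Run:
```python
from h import *
p,psi,s=pose(); im,d,C=shot("wrist"); P=pts(d,C)
w=P[175:270,300:370].reshape(-1,3)
for n,lo,hi in(("peg",.236,.255),("btn",.219,.232)):
    q=w[(w[:,2]>lo)&(w[:,2]<hi)]; print(n,len(q),((q.min(0)+q.max(0))/2).round(4),q.mean(0).round(4),np.ptp(q,axis=0).round(3))
    m=(P[...,2]>lo)&(P[...,2]<hi); m[:175]=0;m[270:]=0;m[:,:300]=0;m[:,370:]=0
    v,u=np.nonzero(m); print(u.min(),u.max(),v.min(),v.max())
q,ps=peg(.497); rows(p,psi,[*q,.215],ps)
```

```text
peg 232 [ 0.5496 -0.0463  0.2409] [ 0.549  -0.0457  0.2435] [0.013 0.014 0.01 ]
325 341 202 219
btn 556 [ 0.5708 -0.0621  0.2254] [ 0.5819 -0.07    0.225 ] [0.056 0.046 0.013]
320 345 197 264
  shift [-3.3 11.1 84.8] spin -0.006
```

Request:
step_arm(
  rows=[
    [-2,11,0,0,30],
    [0,0,0,0,30],
    [0,0,0,0,30],
  ],
)

```text
time: 2.45
ee_pos: [0.5494, -0.0407, 0.3011]
ee_rot: [-0.0, 0.314, 0.949, 0.0]
force: [-0.3, -0.1, -0.3]
grip_width: 0.346
gripper_force: 0.0
```

Run:
```python
from h import *
p,psi,s=pose(); print(p,psi); rows(p,psi,[.5494,-.0461,.215],peg(.497)[1])
```

```text
[ 0.54937186 -0.04065712  0.30107975] 0.9312239637580972
  shift [-3.3 -4.4 86.1] spin 0.002
```

Request:
step_arm(
  rows=[
    [-3,-4.5,0,0,30],
    [0,0,0,0,30],
    [0,0,30,0,30],
    [0,0,30,0,30],
    [0,0,26,0,30],
    [0,0,0,0,24],
    [0,0,0,0,24],
  ],
)

```text
time: 3.03
ee_pos: [0.5478, -0.0475, 0.214]
ee_rot: [-0.002, 0.316, 0.949, -0.0]
force: [0.0, 0.0, 0.4]
grip_width: 0.294
gripper_force: 0.0
```

Run:
```python
from h import *
p,psi,s=pose(); print(p,psi,s["force"]); rows(p,psi,[.5494,-.0461,.215],peg(.497)[1])
```

```text
[ 0.547766   -0.04754732  0.21402449] 0.9282650777655104 [0.03070855 0.04125935 0.36858422]
  shift [-0.4  2.1 -1. ] spin -0.001
```

Request:
step_arm(
  rows=[
    [-0.8,16.6,0,0.1,24],
    [-0.8,16.6,0,0.1,24],
    [-0.8,16.6,0,0.1,24],
    [-0.8,16.6,0,0.1,24],
    [-0.8,16.6,0,0.1,24],
    [-0.8,16.6,0,0.1,24],
    [0,0,0,0,24],
  ],
)

```text
time: 3.62
ee_pos: [0.6316, 0.011, 0.2181]
ee_rot: [0.002, 0.583, 0.812, 0.002]
force: [0.1, -0.0, -0.0]
grip_width: 0.276
gripper_force: 0.0
```

Run:
```python
from h import *
p,psi,s=pose(); print(p,psi,s["force"]); q,a=peg(1.1); print(q,a);rows(p,psi,[*q,.215],a)
```

```text
[0.63163745 0.01097562 0.21810065] 0.3254284582534931 [ 0.11618398 -0.01432476 -0.02911318]
[0.63029093 0.0117377 ] 0.32593399887936725
  shift [ 1.2 -1.   3.1] spin -0.001
```

Request:
step_arm(
  rows=[
    [-0.8,16.6,0,0.1,24],
    [-0.8,16.6,0,0.1,24],
    [-0.8,16.6,0,0.1,24],
    [-0.8,16.6,0,0.1,24],
    [-0.8,16.6,0,0.1,24],
    [0,3,0,0,24],
    [0,-3,0,0,30],
    [0,-3,0,0,30],
    [0,0,-30,0,30],
    [0,0,-35,0,30],
    [0,0,-15,0,30],
    [0,0,0,0,30],
  ],
)

```text
time: 4.62
ee_pos: [0.7085, 0.017, 0.3027]
ee_rot: [0.004, 0.764, 0.645, 0.003]
force: [0.0, -0.1, 0.8]
grip_width: 0.348
gripper_force: 0.0
```

Run:
```python
from h import *
im,d,C=shot("top"); P=pts(d,C); h=P[...,2]
m=(h>.236)&(h<.25)&(P[...,0]>.6)&(P[...,1]>-.1)&(P[...,1]<.08)&(P[...,0]<.8); print(m.sum(),P[m].mean(0) if m.any() else '')
p,psi,s=pose(); print(p,psi,s["joint_positions"])
for th in(1.4,1.5,1.6): print(peg(th)[0])
t=[.4542,.1896]
p,psi=rows(p,psi,[.52,.1896,.31],np.radians(20)); p,psi=rows(p,psi,[*t,.12]); rows(p,psi,[*t,.003])
cv2.imwrite("pics/t1.png",cv2.resize(im[90:285,205:425],None,fx=3,fy=3)[:,:,::-1])
```

```text
0 
[0.70775168 0.01706053 0.29954332] -0.16942325670492045 [-8.71496221e-02  3.76940899e-01  1.13756931e+00 -5.30194031e-06
  1.62091382e+00  8.22718105e-02]
[0.67913853 0.02042144]
[0.69572681 0.02002214]
[0.71219236 0.01796878]
  shift [ 138.4 -214.2  -10.5] spin -0.518
  shift [ 22.5 -61.8 190. ] spin 0.0
  shift [  0.   0. 117.] spin 0.0
```

View pics/t1.png

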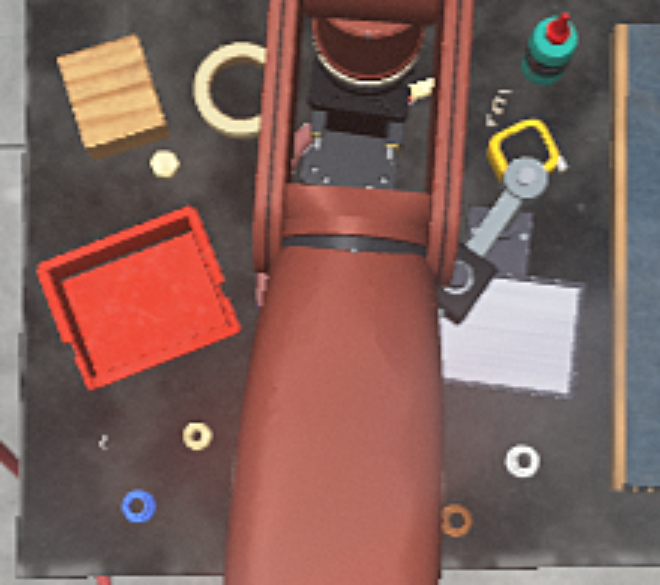

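The top view shows the camera head still at crop (460,280), with the gripper at (350,130). The swing missed the peg, so I'll cross-check the peg position across the views.

Run:
```python
from h import *
p,psi,s=pose(); im,d,C=shot("scene","s1"); im0=np.load("scene0.npz")["im"]
R,t,f,cx,cy=C
def pr(X): c=R@np.array(X)+t; return (c[:2]/c[2]*f+[cx,cy]).round(1)
for n,X in dict(peg=[.5494,-.0461,.245],btn=[.586,-.0715,.226],post=[*PV,.2],stage=[*ST,.01],peg16=[*peg(1.6)[0],.245],tcp=p).items(): print(n,pr(X))
cv2.imwrite("pics/s1c.png",cv2.resize(np.hstack([im0[100:320,290:460],im[100:320,290:460]]),None,fx=2.3,fy=2.3)[:,:,::-1])
```

```text
peg [340.3 167.1]
btn [363.3 176.4]
post [426.2 189.9]
stage [369.2 287.9]
peg16 [383.1 144.2]
tcp [383.  120.1]
```

View pics/s1c.png

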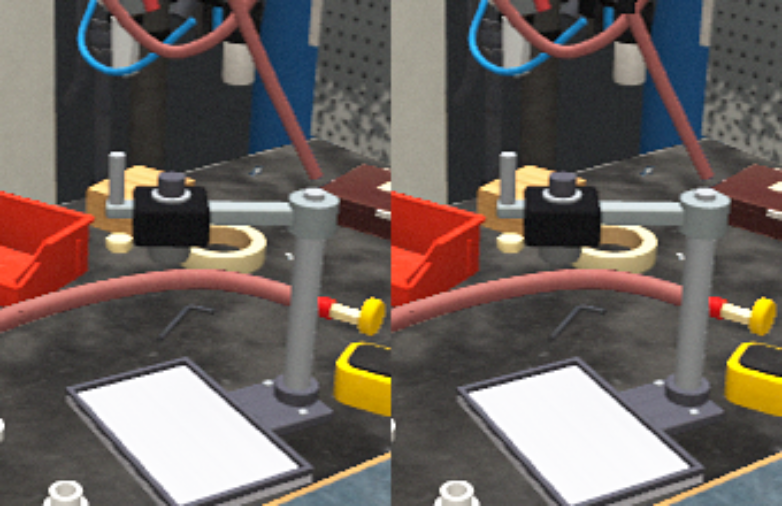

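The right half (now) looks identical to the left half (start), with no gripper at the projected TCP (383,120). I'll check whether the cameras return stale frames.

Run:
```python
from h import *
p,psi,s=pose(); print(s["time"],p)
im0=np.load("scene0.npz")["im"]; t0=np.load("top0.npz")["im"]
a=shot("scene")[0]; b,db,CB=shot("top","t2"); w,dw,CW=shot("wrist","w2")
print((a!=im0).mean(), np.abs(a.astype(int)-im0).mean(), np.abs(b.astype(int)-t0).mean())
def pr(X,C): R,t,f,cx,cy=C; c=R@np.array(X)+t; return (c[:2]/c[2]*f+[cx,cy]).round(1)
print(pr(p,CB),pr([.5494,-.0461,.245],CB),pr(p,CW),pr([.5494,-.0461,.245],CW),pr([*PV,.2],CW))
x=cv2.absdiff(a,im0).max(2)>40; v,u=np.nonzero(x); print(len(u),u.min() if len(u) else '',u.max() if len(u) else '',v.min() if len(u) else '',v.max() if len(u) else '')
cv2.imwrite("pics/both.png",np.vstack([cv2.resize(a,(480,300)),cv2.resize(w,(480,300))])[:,:,::-1])
```

```text
4.7167 [0.7069466  0.01710848 0.29674181]
0.8764114583333333 8.79638671875 10.510294270833333
[324.7 132.5] [348.4 193.1] [321.2 233.3] [158.1 306.5] [325.1 342.7]
18293 0 434 0 256
```

View pics/both.png

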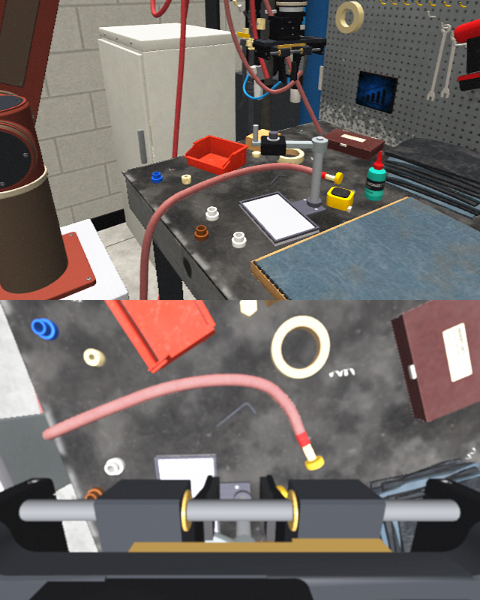

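The fresh scene view shows the gripper above and the arm unmoved, its peg still at (341,170) in full-frame pixels. I'll zoom in on the fingertips against the projected TCP.

Run:
```python
from h import *
p,psi,s=pose(); print(p,s["grip_width"])
a,d,C=shot("scene"); R,t,f,cx,cy=C; c=R@p+t; u,v=c[:2]/c[2]*f+[cx,cy]; print(u,v)
P=pts(d,C); m=(np.linalg.norm(P[...,:2]-p[:2],axis=-1)<.12)&(P[...,2]>.25); print(m.sum(),P[m].min(0),np.sort(P[m][:,2])[:20].round(3))
q=a.copy(); cv2.circle(q,(int(u),int(v)),2,(0,255,0),-1)
b,db,CB=shot("top"); PB=pts(db,CB)
r=cv2.resize(q[10:190,320:450],None,fx=3.3,fy=3.3); cv2.imwrite("pics/z.png",r[:,:,::-1])
```

```text
[0.70611193 0.01713765 0.29309896] 0.3420150981851842
382.2911003683938 123.19264160954663
5022 [ 0.60569314 -0.03697933  0.32369684] [0.324 0.325 0.325 0.325 0.325 0.325 0.326 0.326 0.326 0.326 0.326 0.326
 0.326 0.326 0.326 0.326 0.326 0.326 0.326 0.327]
```

View pics/z.png

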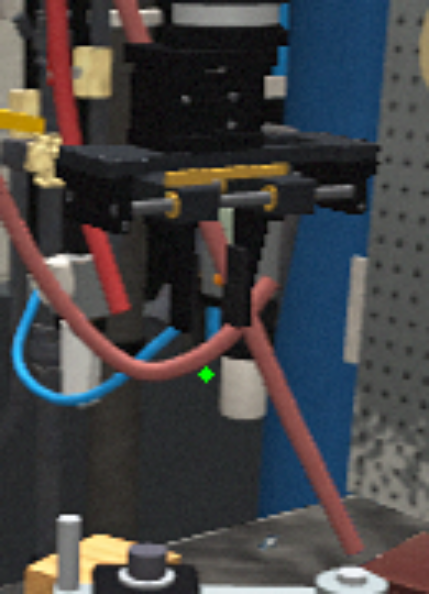

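The green dot marks the reported TCP at (382,123), but the real fingertips are at about (384,110), roughly 30 mm higher. I'll check whether this offset existed at the start and what the wrist camera says.

Run:
```python
from h import *
p,psi,s=pose(); print("now",s["time"],p,np.round(s["joint_positions"],4),s["ee_rot"])
def pr(X,C): R,t,f,cx,cy=C; c=R@np.array(X)+t; return (c[:2]/c[2]*f+[cx,cy]).round(1)
S=cam("scene"); T=cam("top"); 
z=np.load("scene0.npz"); p0=np.array([.2098,.5881,.1914]); print("start tcp px",pr(p0,S))
P=pts(z["d"],S); m=(np.linalg.norm(P[...,:2]-p0[:2],axis=-1)<.12)&(P[...,2]>.1)
v,u=np.nonzero(m); print("scene0 low z",np.sort(P[m][:,2])[:30:5].round(3),"vmax",v.max(),u[v>v.max()-3])
w,d,C=shot("wrist"); Pw=pts(d,C); 
m=(np.linalg.norm(Pw[...,:2]-p[:2],axis=-1)<.06)&(d<.24)&(d>0); q=Pw[m]; print("wrist near tcp",m.sum(),np.sort(q[:,2])[:40:5].round(3))
print("tcp in wrist",pr(p,C), "wristcam",(-C[0].T@C[1]).round(4))
a,d,C=shot("scene"); P=pts(d,C); m=(np.linalg.norm(P[...,:2]-p[:2],axis=-1)<.12)&(P[...,2]>.25); print("scene now",np.sort(P[m][:,2])[:30:5].round(3)); p,_,s=pose(); print(s["time"],p)
```

```text
now 4.9667 [0.70645307 0.01712936 0.29310232] [-0.0872  0.3832  1.1413 -0.      1.6202  0.0843] [-0.00109466  0.76505957  0.64395763 -0.00111083]
start tcp px [ 90.1 143.1]
scene0 low z [0.223 0.224 0.225 0.225 0.227 0.227] vmax 136 [79 80 81 82 83 84 85 86 87 88 79 80 81 82 83 84 85 86 87 88 79 80 81 82
 83 84 85 86 87 88]
wrist near tcp 66806 [0.322 0.323 0.323 0.323 0.323 0.324 0.324 0.324]
tcp in wrist [319.9 231.7] wristcam [0.7193 0.0886 0.4848]
scene now [0.325 0.326 0.326 0.326 0.327 0.328]
5.0667 [0.70688537 0.01707481 0.29366266]
```

Three views agree that the fingertips sit about 31 mm above the reported TCP, and did so from the start, so the fingers passed just over the peg. From here I'll apply this offset (reported z = tip z − 0.031) and confirm it by force on the first contact.

```bash
cat >> h.py <<'E'
OFF=.031
def tip():
    p,a,s=pose(); p=p+[0,0,OFF]; return p,a,s
E
python3 - <<'E'
from h import *
p,a,s=tip(); print(p,a); q=[.5494,-.0461]; A=peg(.497)[1]
p,a=rows(p,a,[*q,.30],A); rows(p,a,[*q,.215])
E
```

```text
[0.70688537 0.01707481 0.32466266] -0.17175850643764654
  shift [ -89.2 -144.4   24.7] spin -1.101
  shift [ 0.  0. 85.] spin 0.0
```

Request:
step_arm(
  rows=[
    [-18,-29,5,0,30],
    [-18,-29,5,0,30],
    [-18,-29,5,0,30],
    [-18,-29,5,0,30],
    [-17,-28.5,5,0,30],
  ],
)

```text
time: 5.48
ee_pos: [0.548, -0.0463, 0.269]
ee_rot: [-0.0, 0.765, 0.644, -0.0]
force: [-0.3, -0.7, -0.2]
grip_width: 0.341
gripper_force: 0.0
```

Request:
step_arm(
  rows=[
    [0,0,0,-0.11,30],
    [0,0,0,-0.11,30],
    [0,0,0,-0.11,30],
    [0,0,0,-0.11,30],
    [0,0,0,-0.11,30],
    [0,0,0,-0.11,30],
    [0,0,0,-0.11,30],
    [0,0,0,-0.11,30],
    [0,0,0,-0.11,30],
    [0,0,0,-0.11,30],
    [0,0,0,0,30],
    [0,0,0,0,30],
  ],
)

```text
time: 6.48
ee_pos: [0.5497, -0.0459, 0.2697]
ee_rot: [-0.0, 0.317, 0.948, -0.0]
force: [-0.4, -0.1, 0.2]
grip_width: 0.347
gripper_force: 0.0
```

Run:
```python
from h import *
p,a,s=tip(); print(p,a); rows(p,a,[.5494,-.0461,.215],peg(.497)[1])
```

```text
[ 0.54970579 -0.04586944  0.30074183] 0.9248812768356367
  shift [ 0.1 -0.4 85.7] spin -0.004
```

Request:
step_arm(
  rows=[
    [0,0,30,0,30],
    [0,0,25,0,30],
    [0,0,20,0,30],
    [0,0,10,0,30],
    [0,0,0,0,24],
    [0,0,0,0,24],
    [-0.8,16.6,0,0.1,24],
    [-0.8,16.6,0,0.1,24],
    [-0.8,16.6,0,0.1,24],
    [-0.8,16.6,0,0.1,24],
  ],
)

```text
time: 7.32
ee_pos: [0.5998, -0.0017, 0.1869]
ee_rot: [0.001, 0.501, 0.866, -0.0]
force: [-0.2, -2.7, -0.7]
grip_width: 0.275
gripper_force: 1.3
```

Request:
step_arm(
  rows=[
    [-0.8,16.6,0,0.1,24],
    [-0.8,16.6,0,0.1,24],
    [-0.8,16.6,0,0.1,24],
    [-0.8,16.6,0,0.1,24],
    [-0.8,16.6,0,0.1,24],
    [-0.8,16.6,0,0.1,24],
    [-0.8,16.6,0,0.1,24],
    [0,0,0,0,24],
    [0,0,0,0,24],
  ],
)

```text
time: 8.07
ee_pos: [0.7123, 0.0184, 0.1864]
ee_rot: [0.001, 0.765, 0.644, 0.001]
force: [0.4, -0.8, -0.0]
grip_width: 0.275
gripper_force: 0.0
```

Contact this time. Now release, rise and head for the spacer, going along the tool axes computed next.

Request:
step_arm(
  rows=[
    [0,-3,0,0,32],
    [0,0,0,0,32],
    [0,0,-30,0,32],
    [0,0,-35,0,32],
    [0,0,-25,0,40],
    [0,0,0,0,60],
    [0,0,0,0,60],
  ],
)

```text
time: 8.65
ee_pos: [0.7091, 0.019, 0.2789]
ee_rot: [0.002, 0.765, 0.644, 0.002]
force: [0.1, 0.0, -0.3]
grip_width: 0.514
gripper_force: 0.0
```

Run:
```python
from h import *
p,a,s=tip(); print(p,a,s["force"])
a0,d,C=shot("scene","s3"); P=pts(d,C); m=(P[...,2]>.2)&(P[...,2]<.25)&(P[...,0]>.6)&(P[...,0]<.8)&(P[...,1]>-.1)&(P[...,1]<.06); print(m.sum(),P[m].min(0),P[m].max(0))
m&=P[...,2]>.234; print("peg",m.sum(), P[m].mean(0) if m.any() else ''); print(peg(1.4)[0],peg(1.5)[0])
t=[.4542,.1896]
p,a=rows(p,a,[.52,.19,.29],np.radians(20)); p,a=rows(p,a,[*t,.12]); rows(p,a,[*t,.004])
```

```text
[0.70907475 0.01903995 0.30986593] -0.17100865444175273 [ 0.06152834  0.00785119 -0.32342835]
630 [ 0.66985444 -0.09924436  0.20003234] [0.73122891 0.02756124 0.24693624]
peg 41 [0.7081316  0.01815517 0.24110284]
[0.67913853 0.02042144] [0.69572681 0.02002214]
  shift [ 136.3 -215.4   19.9] spin -0.52
  shift [ 22.1 -62.  170. ] spin 0.0
  shift [  0.   0. 116.] spin 0.0
```

Request:
step_arm(
  rows=[
    [19.5,-30.8,2.8,0,60],
    [19.5,-30.8,2.8,0,60],
    [19.5,-30.8,2.8,0,60],
    [19.5,-30.8,2.8,0,60],
    [19.5,-30.8,2.8,0,60],
    [19.5,-30.8,2.8,0,60],
    [19.3,-30.6,2.8,0,60],
    [0,0,0,-0.104,60],
    [0,0,0,-0.104,60],
    [0,0,0,-0.104,60],
    [0,0,0,-0.104,60],
    [0,0,0,-0.104,60],
  ],
)

```text
time: 9.7
ee_pos: [0.5177, 0.1901, 0.2533]
ee_rot: [-0.001, 0.572, 0.821, -0.001]
force: [-0.0, 0.4, -0.6]
grip_width: 0.688
gripper_force: 0.0
```

Request:
step_arm(
  rows=[
    [4.4,-12.4,34,0,60],
    [4.4,-12.4,34,0,60],
    [4.4,-12.4,34,0,60],
    [4.4,-12.4,34,0,60],
    [4.4,-12.4,34,0,60],
    [0,0,0,0,60],
    [0,0,0,0,60],
  ],
)

```text
time: 10.28
ee_pos: [0.4503, 0.189, 0.0829]
ee_rot: [-0.002, 0.574, 0.819, -0.003]
force: [0.1, -0.5, -0.2]
grip_width: 0.688
gripper_force: 0.0
```

Run:
```python
from h import *
p,a,s=tip(); print(p,a,s["force"])
im,d,C=shot("wrist","w4"); R,t,f,cx,cy=C; X=np.array([.4542,.1896,.02]); c=R@X+t; print(c[:2]/c[2]*f+[cx,cy])
P=pts(d,C); m=(np.linalg.norm(P[...,:2]-X[:2],axis=-1)<.035)&(P[...,2]>.008)&(P[...,2]<.04); q=P[m]; print(m.sum(),((q.min(0)+q.max(0))/2).round(4),np.ptp(q,axis=0).round(3))
rows(p,a,[.4542,.1896,.004])
```

```text
[0.4503104  0.18903834 0.11386086] 0.3486742192407246 [ 0.10972037 -0.54590757 -0.21596549]
[325.07704631 206.80867883]
863 [0.4551 0.1905 0.0151] [0.029 0.029 0.014]
  shift [ -0.8   3.8 109.9] spin 0.0
```

View pics/w4.png

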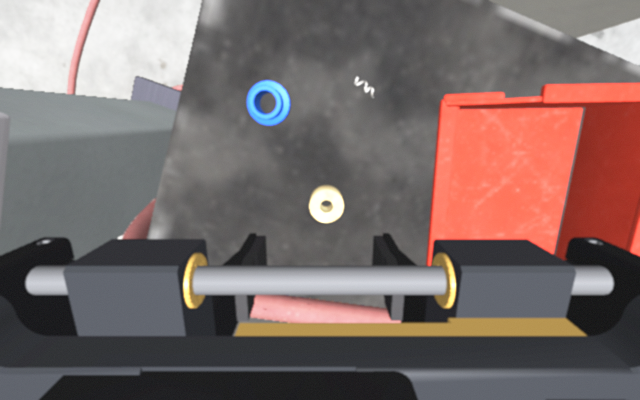

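The spacer shows at (326,205), centred in the finger gap at (.455,.190), and its 29 mm diameter checks out. Descending.

Request:
step_arm(
  rows=[
    [0,4,0,0,60],
    [0,0,35,0,60],
    [0,0,35,0,60],
    [0,0,25,0,60],
    [0,0,9,0,60],
    [0,0,0,0,60],
    [0,0,0,0,60],
  ],
)

```text
time: 10.92
ee_pos: [0.4595, 0.1915, -0.0168]
ee_rot: [0.001, 0.574, 0.819, 0.001]
force: [0.6, 0.5, 0.6]
grip_width: 0.691
gripper_force: 0.0
```

Request:
step_arm(
  rows=[
    [0,0,2,0,60],
    [0,0,2,0,60],
    [0,0,0,0,60],
  ],
)

```text
time: 11.17
ee_pos: [0.4587, 0.1914, -0.0212]
ee_rot: [0.001, 0.574, 0.819, 0.001]
force: [0.4, 0.4, 0.1]
grip_width: 0.687
gripper_force: 0.0
```

Request:
step_arm(
  rows=[
    [0,0,3,0,60],
    [0,0,2,0,60],
    [0,0,0,0,10],
    [0,0,0,0,10],
    [0,0,0,0,10],
    [0,0,0,0,10],
    [0,0,0,0,10],
    [0,0,0,0,10],
  ],
)

```text
time: 11.83
ee_pos: [0.4573, 0.1911, -0.0276]
ee_rot: [-0.0, 0.574, 0.819, -0.0]
force: [-0.3, -0.2, 0.6]
grip_width: 0.324
gripper_force: 30.5
```

Run:
```python
from h import *
p,a,s=tip(); print(p,a,s["force"],s["grip_width"]*87,s["gripper_force"])
for st in((0,.05),(-.01,0),(-.01,-.05)): print(stage(*st))
t=stage(-.005,.055); A=np.radians(81.7-90+20)
p,a=rows(p,a,[*p[:2],.13]); p,a=rows(p,a,[*t,.13]); rows(p,a,[*t,.02])
```

```text
[0.45727238 0.19107293 0.00343473] 0.34799318805498325 [-0.33571109 -0.1621167   0.58856127] 28.14630971799712 30.49481050518807
[ 0.57191781 -0.07872371]
[ 0.55480474 -0.12675644]
[ 0.54758693 -0.17623273]
  shift [   0.     0.  -126.6] spin 0.0
  shift [-285.9   13.7   -0. ] spin 0.0
  shift [  0.   0. 110.] spin 0.0
```

Request:
step_arm(
  rows=[
    [0,0,-30,0,10],
    [0,0,-33,0,10],
    [0,0,-33,0,10],
    [0,0,-30,0,10],
    [0,0,0,-0.11,10],
    [0,0,0,-0.11,10],
    [0,0,0,-0.11,10],
    [0,0,0,-0.11,10],
    [0,0,0,-0.11,10],
    [0,0,0,-0.11,10],
    [0,0,0,-0.11,10],
    [0,0,0,-0.11,10],
  ],
)

```text
time: 12.83
ee_pos: [0.4571, 0.191, 0.0982]
ee_rot: [-0.0, 0.168, 0.986, -0.0]
force: [0.0, -0.5, -0.8]
grip_width: 0.323
gripper_force: 30.0
```

Request:
step_arm(
  rows=[
    [0,0,0,-0.1,10],
    [0,0,0,-0.1,10],
    [0,0,0,0,10],
    [0,0,0,0,10],
  ],
)

```text
time: 13.17
ee_pos: [0.4572, 0.1911, 0.0983]
ee_rot: [-0.0, 0.073, 0.997, -0.0]
force: [0.6, 1.2, -0.4]
grip_width: 0.318
gripper_force: 30.0
```

Run:
```python
from h import *
p,a,s=tip(); print(p,a,np.degrees(a),s["grip_width"]*87,s["gripper_force"])
t=stage(.01,.055); p,a=rows(p,a,[*t,.13],np.radians(81.7)); rows(p,a,[*t,.015])
```

```text
[0.45719479 0.19107133 0.12929701] 1.4250501487392748 81.64935911725065 27.699130082749047 29.99950354336761
  shift [-162.7 -245.3   -0.7] spin -0.001
  shift [  0.   0. 115.] spin 0.0
```

Request:
step_arm(
  rows=[
    [-20.3,-30.7,0,0,10],
    [-20.3,-30.7,0,0,10],
    [-20.3,-30.7,0,0,10],
    [-20.3,-30.7,0,0,10],
    [-20.3,-30.7,0,0,10],
    [-20.4,-30.6,0,0,10],
    [-20.4,-30.6,0,0,10],
    [-20.4,-30.6,0,0,10],
    [0,0,0,0,10],
    [0,0,35,0,10],
    [0,0,35,0,10],
    [0,0,25,0,10],
  ],
)

```text
time: 14.17
ee_pos: [0.5822, -0.0746, 0.001]
ee_rot: [-0.001, 0.073, 0.997, 0.0]
force: [-1.2, -0.2, -1.5]
grip_width: 0.325
gripper_force: 30.0
```

Request:
step_arm(
  rows=[
    [0,0,5,0,10],
    [0,0,0,0,10],
    [0,0,0,0,10],
  ],
)

```text
time: 14.42
ee_pos: [0.5841, -0.0747, -0.0006]
ee_rot: [0.0, 0.072, 0.997, -0.0]
force: [0.6, -0.2, -1.0]
grip_width: 0.32
gripper_force: 30.0
```

Run:
```python
from h import *
p,a,s=tip(); print(p,s["grip_width"]*87,s["gripper_force"],s["force"]); rows(p,a,[*stage(.01,.055),.0135])
```

```text
[ 0.58413894 -0.07474189  0.03041696] 27.872801622886495 29.99909358797595 [ 0.62818974 -0.24817733 -1.01669001]
  shift [ 1.5 -0.7 16.9] spin 0.0
```

Lower, release with a small opening, lift.

Request:
step_arm(
  rows=[
    [1,0,8,0,10],
    [0,0,5,0,10],
    [0,0,3,0,10],
    [0,0,0,0,10],
    [0,0,0,0,10],
  ],
)

```text
time: 14.83
ee_pos: [0.5827, -0.0747, -0.0172]
ee_rot: [0.0, 0.071, 0.997, -0.0]
force: [-0.1, 0.3, -0.1]
grip_width: 0.324
gripper_force: 30.0
```

Request:
step_arm(
  rows=[
    [0,0,0,0,40],
    [0,0,0,0,40],
    [0,0,0,0,40],
    [0,0,-15,0,40],
    [0,0,-35,0,40],
    [0,0,-35,0,40],
    [0,0,-35,0,60],
    [0,0,0,0,60],
    [0,0,0,0,60],
  ],
)

```text
time: 15.58
ee_pos: [0.585, -0.0754, 0.1059]
ee_rot: [0.003, 0.071, 0.997, -0.001]
force: [-0.2, -0.6, 0.2]
grip_width: 0.606
gripper_force: 0.0
```

```bash
cat >> h.py <<'E'
def near(P,xy,r=.035,lo=.008,hi=.045):
    m=(np.linalg.norm(P[...,:2]-np.array(xy),axis=-1)<r)&(P[...,2]>lo)&(P[...,2]<hi); q=P[m]
    print("  near",m.sum(),((q.min(0)+q.max(0))/2).round(4) if len(q) else '',np.ptp(q,axis=0).round(3) if len(q) else ''); return m
E
python3 - <<'E'
from h import *
p,a,s=tip(); print(p,s["grip_width"]*87,s["force"])
im,d,C=shot("wrist","w5"); P=pts(d,C); near(P,stage(.01,.055),lo=.018); near(P,[.4229,-.025]); near(P,[.4213,-.1574])
im,d,C=shot("scene"); P=pts(d,C); print("scene"); near(P,stage(.01,.055),lo=.018);near(P,[.4229,-.025]); near(P,[.4213,-.1574])
t=[.4229,-.025]; rows(p,a,[*t,.12])
E
```

```text
[ 0.58499788 -0.07535833  0.13692033] 52.7263110782067 [-0.23974471 -0.55967323  0.15229231]
  near 788 [ 0.5816 -0.0749  0.0249] [0.029 0.029 0.014]
  near 686 [ 0.4329 -0.0259  0.0183] [0.018 0.033 0.021]
  near 1414 [ 0.4236 -0.1578  0.0182] [0.031 0.034 0.02 ]
scene
  near 155 [ 0.58   -0.0741  0.0257] [0.031 0.03  0.015]
  near 221 [ 0.4233 -0.0271  0.0186] [0.035 0.03  0.021]
  near 284 [ 0.4207 -0.1579  0.0189] [0.035 0.036 0.022]
  shift [167.6  26.8  16.9] spin 0.0
```

Request:
step_arm(
  rows=[
    [33.2,5.2,0,0,60],
    [33.2,5.2,0,0,60],
    [33.2,5.2,3,0,60],
    [33.2,5.2,4,0,60],
    [33.2,5.2,10,0,60],
    [0,0,20,0,60],
    [0,0,20,0,60],
    [0,0,0,0,60],
    [0,0,0,0,60],
  ],
)

```text
time: 16.43
ee_pos: [0.4196, -0.0248, 0.0435]
ee_rot: [-0.003, 0.071, 0.997, 0.0]
force: [0.5, -0.0, 0.5]
grip_width: 0.69
gripper_force: 0.0
```

Run:
```python
from h import *
p,a,s=tip(); print(p,s["grip_width"]*87)
im,d,C=shot("wrist"); P=pts(d,C); near(P,[.4229,-.026])
im,d,C=shot("scene"); P=pts(d,C); near(P,[.4229,-.026]); rows(p,a,[.4229,-.026,.004])
```

```text
[ 0.41956964 -0.02478724  0.07453951] 59.987396448105464
  near 1315 [ 0.4228 -0.0259  0.0179] [0.031 0.034 0.02 ]
  near 220 [ 0.4239 -0.0273  0.0189] [0.034 0.033 0.022]
  shift [-3.5 -0.7 70.5] spin 0.0
```

Request:
step_arm(
  rows=[
    [-2,-1,30,0,60],
    [0,0,25,0,60],
    [0,0,10,0,60],
    [0,0,5,0,60],
    [0,0,0,0,60],
    [0,0,0,0,10],
    [0,0,0,0,10],
    [0,0,0,0,10],
    [0,0,0,0,10],
    [0,0,0,0,10],
  ],
)

```text
time: 17.37
ee_pos: [0.4243, -0.0268, -0.0239]
ee_rot: [0.001, 0.071, 0.997, -0.0]
force: [0.2, 1.1, 0.6]
grip_width: 0.399
gripper_force: 0.1
```

Request:
step_arm(
  rows=[
    [0,0,-15,0,10],
    [0,0,-20,0,10],
    [0,0,-20,0,10],
    [0,0,-20,0,10],
    [0,0,-20,0,10],
    [0,0,0,0,10],
    [0,0,0,0,10],
  ],
)

```text
time: 17.95
ee_pos: [0.4249, -0.0269, 0.0716]
ee_rot: [0.002, 0.071, 0.997, -0.0]
force: [-0.5, 0.1, -0.2]
grip_width: 0.353
gripper_force: 29.9
```

Run:
```python
from h import *
p,a,s=tip(); print(p,s["grip_width"]*87,s["gripper_force"])
t=stage(-.035,0); rows(p,a,[*t,p[2]])
im,d,C=shot("top"); P=pts(d,C); near(P,[.4213,-.1574]); near(P,stage(.01,.055),lo=.02)
```

```text
[ 0.42494158 -0.02690469  0.1026381 ] 30.70381149992695 29.92089265796494
  shift [-117.7  -80.3   -0. ] spin 0.0
  near 52 [ 0.4226 -0.1598  0.0224] [0.032 0.026 0.028]
  near 59 [ 0.5792 -0.0677  0.0303] [0.032 0.036 0.018]
```

Run:
```python
from h import *
p,a,s=tip(); a0,d,C=shot("scene"); R,t,f,cx,cy=C; c=R@p+t; u,v=(c[:2]/c[2]*f+[cx,cy]).astype(int); print(u,v)
w,_,_=shot("wrist")
A=cv2.resize(a0[v-60:v+60,u-60:u+60],(480,480)); B=cv2.resize(w[150:350,200:440],(320,267)); B=cv2.copyMakeBorder(B,0,213,0,0,cv2.BORDER_CONSTANT)
cv2.imwrite("pics/g1.png",np.hstack([A,B])[:,:,::-1])
```

```text
280 246
```

View pics/g1.png

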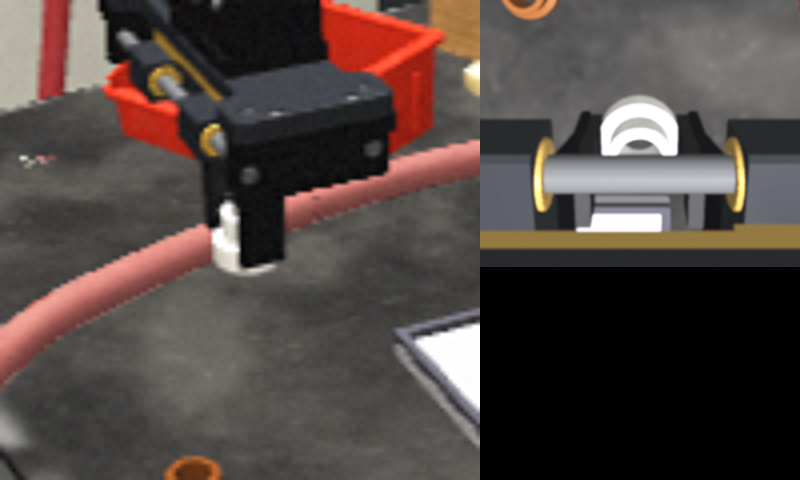

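The bush is held upright by its foot with the fingertips near its underside, at crop (245,240). Carrying it to the stage.

Request:
step_arm(
  rows=[
    [-29,-20,0,0,10],
    [-29,-20,0,0,10],
    [-29,-20,0,0,10],
    [-29,-20,0,0,10],
    [0,0,0,0,10],
    [0,0,0,0,10],
    [0,0,25,0,10],
    [0,0,25,0,10],
    [0,0,15,0,10],
    [0,0,0,0,10],
    [0,0,0,0,10],
  ],
)

```text
time: 19.02
ee_pos: [0.525, -0.1209, 0.0041]
ee_rot: [-0.002, 0.071, 0.997, 0.001]
force: [0.6, -0.3, 0.2]
grip_width: 0.35
gripper_force: 29.9
```

Run:
```python
from h import *
p,a,s=tip(); print(p,s["grip_width"]*87,s["gripper_force"]); rows(p,a,[*stage(-.035,0),.016])
```

```text
[ 0.52495374 -0.12094538  0.03508136] 30.408848505419012 29.921160824105755
  shift [-5.4 -1.5 19.1] spin 0.0
```

Request:
step_arm(
  rows=[
    [-4,-1,6,0,10],
    [0,0,5,0,10],
    [0,0,3,0,10],
    [0,0,0,0,10],
    [0,0,0,0,10],
  ],
)

```text
time: 19.43
ee_pos: [0.531, -0.1239, -0.0084]
ee_rot: [0.0, 0.071, 0.997, -0.0]
force: [0.4, 0.5, 0.8]
grip_width: 0.354
gripper_force: 29.9
```

Request:
step_arm(
  rows=[
    [0,0,2,0,10],
    [0,0,0,0,10],
    [0,0,0,0,10],
  ],
)

```text
time: 19.68
ee_pos: [0.531, -0.1239, -0.0105]
ee_rot: [0.0, 0.071, 0.997, -0.0]
force: [0.1, 0.1, -0.8]
grip_width: 0.353
gripper_force: 29.9
```

Request:
step_arm(
  rows=[
    [0,0,2,0,10],
    [0,0,1,0,10],
    [0,0,0,0,10],
    [0,0,0,0,10],
  ],
)

```text
time: 20.02
ee_pos: [0.5315, -0.1241, -0.012]
ee_rot: [0.0, 0.071, 0.997, -0.0]
force: [-4.0, 1.7, 12.2]
grip_width: 0.353
gripper_force: 30.4
```

Request:
step_arm(
  rows=[
    [0,0,1.5,0,10],
    [0,0,1,0,10],
    [0,0,0,0,10],
    [0,0,0,0,10],
  ],
)

```text
time: 20.35
ee_pos: [0.5316, -0.1242, -0.0123]
ee_rot: [-0.0, 0.071, 0.997, -0.0]
force: [-13.8, 3.7, 31.6]
grip_width: 0.355
gripper_force: 31.0
```

Contact: the bush is on the plate. Relieving the force and releasing.

Request:
step_arm(
  rows=[
    [0,0,-3,0,10],
    [0,0,0,0,10],
    [0,0,0,0,40],
    [0,0,0,0,45],
    [0,0,0,0,45],
    [0,0,0,0,45],
    [0,0,-20,0,45],
    [0,0,-35,0,45],
    [0,0,-35,0,60],
    [0,0,0,0,60],
    [0,0,0,0,60],
  ],
)

```text
time: 21.27
ee_pos: [0.533, -0.1246, 0.0793]
ee_rot: [0.002, 0.071, 0.997, -0.001]
force: [-0.1, -0.8, -0.4]
grip_width: 0.65
gripper_force: 0.0
```

Run:
```python
from h import *
p,a,s=tip(); print(p,s["grip_width"]*87,s["force"])
for n in("wrist","scene"):
    im,d,C=shot(n); P=pts(d,C); near(P,stage(-.034,.004),r=.03,lo=.018); near(P,stage(.01,.055),lo=.018,r=.025); near(P,[.4213,-.1574])
rows(p,a,[.4220,-.1578,.10])
```

```text
[ 0.5330415  -0.12463519  0.11033845] 56.52532583382242 [-0.14929326 -0.83806363 -0.41496089]
  near 1059 [ 0.5323 -0.1249  0.0278] [0.032 0.034 0.02 ]
  near 106 [ 0.5758 -0.075   0.0247] [0.016 0.029 0.013]
  near 1296 [ 0.422  -0.1581  0.018 ] [0.034 0.034 0.02 ]
  near 226 [ 0.526  -0.1253  0.0292] [0.045 0.032 0.021]
  near 152 [ 0.5806 -0.0748  0.0265] [0.03  0.03  0.017]
  near 288 [ 0.421  -0.1579  0.019 ] [0.034 0.034 0.022]
  shift [105.2 -48.6  10.3] spin 0.0
```

Request:
step_arm(
  rows=[
    [26,-12.2,0,0,60],
    [26,-12.2,0,0,60],
    [26,-12.2,5,0,60],
    [26,-12.2,20,0,60],
    [0,0,20,0,60],
    [0,0,0,0,60],
    [0,0,0,0,60],
    [0,0,0,0,60],
  ],
)

```text
time: 22.03
ee_pos: [0.4215, -0.1573, 0.032]
ee_rot: [-0.0, 0.071, 0.997, 0.0]
force: [0.6, -0.0, 0.6]
grip_width: 0.688
gripper_force: 0.0
```

Run:
```python
from h import *
p,a,s=tip(); print(p,s["grip_width"]*87)
im,d,C=shot("wrist"); P=pts(d,C); near(P,[.4215,-.158]); p,a,s=tip(); rows(p,a,[.4215,-.158,.004])
```

```text
[ 0.42150002 -0.15729357  0.06300746] 59.817423562008436
  near 1462 [ 0.4206 -0.1584  0.0177] [0.031 0.034 0.019]
  shift [ 0.6 -0.5 59.6] spin 0.0
```

Request:
step_arm(
  rows=[
    [0,0,25,0,60],
    [0,0,20,0,60],
    [0,0,10,0,60],
    [0,0,4,0,45],
    [0,0,0,0,45],
    [0,0,0,0,10],
    [0,0,0,0,10],
    [0,0,0,0,10],
    [0,0,0,0,10],
    [0,0,0,0,10],
    [0,0,0,0,10],
    [0,0,0,0,10],
  ],
)

```text
time: 23.08
ee_pos: [0.4221, -0.158, -0.0261]
ee_rot: [0.001, 0.071, 0.997, -0.0]
force: [0.5, -0.3, 6.5]
grip_width: 0.356
gripper_force: 29.8
```

Request:
step_arm(
  rows=[
    [0,0,-15,0,10],
    [0,0,-20,0,10],
    [0,0,-20,0,10],
    [0,0,-20,0,10],
    [0,0,0,0,10],
    [0,0,0,0,10],
  ],
)

```text
time: 23.58
ee_pos: [0.4219, -0.1579, 0.0488]
ee_rot: [0.001, 0.071, 0.997, -0.001]
force: [-0.1, -1.2, -0.6]
grip_width: 0.354
gripper_force: 29.6
```

Run:
```python
from h import *
p,a,s=tip(); print(p,s["grip_width"]*87,s["gripper_force"])
rows(p,a,[*stage(.01,-.055),p[2]])
```

```text
[ 0.42193883 -0.157863    0.07982938] 30.80768725633801 29.589708741987124
  shift [-147.    -5.3   -0. ] spin 0.0
```

Request:
step_arm(
  rows=[
    [-29.4,-1,0,0,10],
    [-29.4,-1,0,0,10],
    [-29.4,-1,0,0,10],
    [-29.4,-1,0,0,10],
    [-29.4,-1.3,0,0,10],
    [0,0,0,0,10],
    [0,0,25,0,10],
    [0,0,15,0,10],
    [0,0,10,0,10],
    [0,0,0,0,10],
    [0,0,0,0,10],
  ],
)

```text
time: 24.5
ee_pos: [0.5644, -0.183, -0.0034]
ee_rot: [-0.001, 0.071, 0.997, 0.001]
force: [-0.6, -0.2, 0.8]
grip_width: 0.354
gripper_force: 29.6
```

Request:
step_arm(
  rows=[
    [0,0,4,0,10],
    [0,0,2,0,10],
    [0,0,2,0,10],
    [0,0,0,0,10],
    [0,0,0,0,10],
  ],
)

```text
time: 24.92
ee_pos: [0.566, -0.1836, -0.0097]
ee_rot: [0.0, 0.071, 0.997, -0.0]
force: [-0.1, -0.5, -0.3]
grip_width: 0.356
gripper_force: 29.6
```

Request:
step_arm(
  rows=[
    [0,0,1.5,0,10],
    [0,0,1,0,10],
    [0,0,0,0,10],
    [0,0,0,0,10],
  ],
)

```text
time: 25.25
ee_pos: [0.5658, -0.1835, -0.0126]
ee_rot: [-0.0, 0.071, 0.997, 0.0]
force: [0.5, 0.1, -0.8]
grip_width: 0.355
gripper_force: 29.6
```

Request:
step_arm(
  rows=[
    [0,0,1.5,0,10],
    [0,0,0,0,10],
    [0,0,0,0,10],
  ],
)

```text
time: 25.5
ee_pos: [0.5658, -0.1835, -0.0142]
ee_rot: [-0.0, 0.071, 0.997, 0.0]
force: [0.1, 0.7, -0.2]
grip_width: 0.359
gripper_force: 29.6
```

Request:
step_arm(
  rows=[
    [0,0,1,0,10],
    [0,0,0,0,10],
    [0,0,0,0,10],
  ],
)

```text
time: 25.75
ee_pos: [0.5658, -0.1835, -0.0151]
ee_rot: [-0.0, 0.071, 0.997, 0.0]
force: [0.3, -0.3, -0.2]
grip_width: 0.356
gripper_force: 29.6
```

Request:
step_arm(
  rows=[
    [0,0,0,0,40],
    [0,0,0,0,42],
    [0,0,0,0,42],
    [0,0,0,0,42],
    [0,0,-20,0,42],
    [0,0,-35,0,42],
    [0,0,-35,0,42],
    [0,0,-35,0,30],
    [0,0,-40,0,30],
    [0,0,-40,0,30],
    [0,0,-40,0,30],
    [0,0,0,0,30],
  ],
)

```text
time: 26.75
ee_pos: [0.5703, -0.1856, 0.2408]
ee_rot: [0.007, 0.071, 0.997, -0.003]
force: [1.2, -0.2, 1.4]
grip_width: 0.351
gripper_force: 0.0
```

Run:
```python
from h import *
p,a,s=tip(); print(p,s["grip_width"]*87,s["force"])
for n in("wrist","scene"):
    im,d,C=shot(n); P=pts(d,C); near(P,stage(-.034,.004),r=.03,lo=.018); near(P,stage(.01,.055),lo=.018,r=.025); near(P,stage(.01,-.055),r=.03,lo=.018)
    if n=="scene":
        m=(P[...,2]>.236)&(P[...,2]<.25)&(P[...,0]>.66)&(P[...,0]<.8)&(P[...,1]>-.1)&(P[...,1]<.06); print("peg",m.sum(), P[m].mean(0),P[m].min(0),P[m].max(0))
q,A=peg(1.57); p,a,s=tip(); rows(p,a,[*q,.30],A); print(q,A)
```

```text
[ 0.57025152 -0.18558215  0.27182149] 30.50943699881145 [ 1.17121941 -0.18982808  1.44340264]
  near 432 [ 0.5332 -0.1246  0.0283] [0.034 0.034 0.02 ]
  near 395 [ 0.5817 -0.0752  0.025 ] [0.029 0.029 0.014]
  near 398 [ 0.5656 -0.1835  0.028 ] [0.033 0.034 0.02 ]
  near 232 [ 0.5278 -0.1263  0.0287] [0.046 0.034 0.021]
  near 155 [ 0.5797 -0.0748  0.0259] [0.029 0.03  0.016]
  near 241 [ 0.5652 -0.1843  0.0287] [0.034 0.034 0.021]
peg 29 [0.70747434 0.01904601 0.24249267] [0.70395608 0.01263695 0.23679109] [0.71564374 0.02667731 0.24661052]
  shift [-109.7  220.8  -36.1] spin -1.569
[0.70727541 0.01875757] -0.14406600112063273
```

Request:
step_arm(
  rows=[
    [0,0,-30,0,30],
    [-15.7,31.5,0,0,30],
    [-15.7,31.5,0,0,30],
    [-15.7,31.5,0,0,30],
    [-15.7,31.5,0,0,30],
    [-15.7,31.5,0,0,30],
    [-15.7,31.5,0,0,30],
    [-15.7,31.5,0,0,30],
    [0,0,0,0.12,30],
    [0,0,0,0.12,30],
    [0,0,0,0.12,30],
    [0,0,0,0.12,30],
  ],
)

```text
time: 27.85
ee_pos: [0.705, 0.0197, 0.2565]
ee_rot: [-0.002, 0.309, 0.951, -0.001]
force: [1.0, 0.1, 0.3]
grip_width: 0.345
gripper_force: 0.0
```

Request:
step_arm(
  rows=[
    [0,0,0,0.12,30],
    [0,0,0,0.12,30],
    [0,0,0,0.12,30],
    [0,0,0,0.12,30],
    [0,0,0,0.12,30],
    [0,0,0,0.12,30],
    [0,0,0,0.12,30],
    [0,0,0,0.12,30],
    [0,0,0,0.127,30],
    [0,0,0,0,30],
    [0,0,0,0,30],
  ],
)

```text
time: 28.77
ee_pos: [0.7052, 0.0191, 0.2576]
ee_rot: [-0.001, 0.753, 0.658, -0.001]
force: [0.6, -0.4, 0.2]
grip_width: 0.345
gripper_force: 0.0
```

Run:
```python
from h import *
p,a,s=tip(); q,A=peg(1.57); print(p,a,A,s["joint_positions"]); rows(p,a,[*q,.215],A)
im,d,C=shot("scene"); P=pts(d,C)
near(P,stage(-.034,.004),r=.03,lo=.018); near(P,stage(.01,.055),lo=.018,r=.025); near(P,stage(.01,-.055),r=.03,lo=.018)
```

```text
[0.70516125 0.01911686 0.28860096] -0.1332531812819481 -0.14406600112063273 [-8.45359546e-02  3.87636901e-01  1.20033802e+00 -2.92522548e-05
  1.55703983e+00  4.87173446e-02]
  shift [-0.1  2.1 73.6] spin 0.011
  near 232 [ 0.527  -0.1245  0.0289] [0.047 0.035 0.022]
  near 156 [ 0.5806 -0.0757  0.0259] [0.032 0.028 0.016]
  near 244 [ 0.5638 -0.1833  0.0287] [0.035 0.034 0.021]
```

Request:
step_arm(
  rows=[
    [0,2,30,0.01,30],
    [0,0,30,0,30],
    [0,0,13,0,30],
    [0,0,0,0,24],
    [0,0,0,0,24],
    [-0.8,-16.6,0,-0.1,24],
    [-0.8,-16.6,0,-0.1,24],
    [-0.8,-16.6,0,-0.1,24],
    [-0.8,-16.6,0,-0.1,24],
    [-0.8,-16.6,0,-0.1,24],
    [-0.8,-16.6,0,-0.1,24],
    [-0.8,-16.6,0,-0.1,24],
  ],
)

```text
time: 29.82
ee_pos: [0.5976, -0.0038, 0.1901]
ee_rot: [0.003, 0.484, 0.875, 0.001]
force: [2.7, -0.6, -1.8]
grip_width: 0.278
gripper_force: 1.3
```

Request:
step_arm(
  rows=[
    [-0.8,-16.6,0,-0.1,24],
    [-0.8,-16.6,0,-0.1,24],
    [-0.8,-16.6,0,-0.1,24],
    [-0.8,-16.6,0,-0.1,24],
    [-0.8,-16.6,0,-0.1,24],
    [-0.8,-16.6,0,-0.1,24],
    [-0.8,-16.6,0,-0.1,24],
    [0,0,0,0,24],
    [0,0,0,0,24],
  ],
)

```text
time: 30.57
ee_pos: [0.5267, -0.0941, 0.1893]
ee_rot: [0.002, 0.16, 0.987, -0.0]
force: [-0.3, 0.4, 0.7]
grip_width: 0.279
gripper_force: 0.0
```

Run:
```python
from h import *
p,a,s=tip(); q,A=peg(.17); print(p,a,A,s["force"],s["joint_positions"][5]); rows(p,a,[*q,.215],A);q,A=peg(0);print(q); rows(p,a,[*q,.215],A)
```

```text
[ 0.52670377 -0.0941163   0.22034419] 1.2487956948128143 1.2559339988793674 [-0.30560722  0.44923196  0.67895216] -1.5732325570218744
  shift [ 1.  -0.3  5.3] spin -0.007
[ 0.51918181 -0.12155961]
  shift [ -1.5 -28.4   5.3] spin -0.177
```

Request:
step_arm(
  rows=[
    [-0.5,-14,0,-0.085,24],
    [-0.5,-14,0,-0.085,24],
    [0,-2,0,0,24],
    [0,0,0,0,24],
  ],
)

```text
time: 30.9
ee_pos: [0.5193, -0.1225, 0.1878]
ee_rot: [0.001, 0.076, 0.997, -0.0]
force: [1.2, 0.6, -0.3]
grip_width: 0.275
gripper_force: 0.0
```

Request:
step_arm(
  rows=[
    [0,-2,0,0,24],
    [0,0,0,0,24],
    [0,0,0,0,24],
  ],
)

```text
time: 31.15
ee_pos: [0.5185, -0.1239, 0.187]
ee_rot: [0.0, 0.074, 0.997, 0.0]
force: [0.3, 0.1, 0.4]
grip_width: 0.273
gripper_force: 0.4
```

Request:
step_arm(
  rows=[
    [0,-1.5,0,0,24],
    [0,0,0,0,24],
    [0,0,0,0,24],
  ],
)

```text
time: 31.4
ee_pos: [0.5183, -0.125, 0.187]
ee_rot: [0.0, 0.074, 0.997, 0.001]
force: [1.8, 5.5, 1.2]
grip_width: 0.278
gripper_force: 2.6
```

Request:
step_arm(
  rows=[
    [0,-1,0,0,24],
    [0,0,0,0,24],
    [0,2.5,0,0,34],
    [0,0,0,0,34],
    [0,0,-30,0,34],
    [0,0,-35,0,34],
    [0,0,-25,0,34],
    [0,0,0,0,0],
    [0,0,0,0,0],
    [0,0,0,0,0],
  ],
)

```text
time: 32.23
ee_pos: [0.5178, -0.1249, 0.2762]
ee_rot: [-0.001, 0.074, 0.997, -0.0]
force: [-0.2, 0.2, -0.8]
grip_width: 0.244
gripper_force: 0.0
```

Run:
```python
from h import *
p,a,s=tip(); print(p,a,s["force"],s["grip_width"])
im,d,C=shot("scene"); P=pts(d,C)
near(P,stage(-.034,.004),r=.03,lo=.018); near(P,stage(.01,.055),lo=.018,r=.025); near(P,stage(.01,-.055),r=.03,lo=.018)
def up(P,lo,hi,r=.2):
    m=(np.linalg.norm(P[...,:2]-ST,axis=-1)<r)&(P[...,2]>lo)&(P[...,2]<hi); q=P[m]; print(lo,m.sum(),((q.min(0)+q.max(0))/2).round(4),np.ptp(q,axis=0).round(3)) 
up(P,.236,.25,.07); up(P,.222,.232,.025)
im,d,C=shot("wrist","w6"); P=pts(d,C); up(P,.236,.25,.07); up(P,.22,.231,.025)
print(peg(0)[0],ST); p,a,s=tip(); rows(p,a,[*ST,.26])
```

```text
[ 0.51780093 -0.12485753  0.30715202] 1.4225510044131398 [-0.21411215  0.18235226 -0.77477065] 0.24420204082813796
  near 228 [ 0.526  -0.1259  0.0286] [0.046 0.031 0.021]
  near 155 [ 0.5804 -0.0739  0.0266] [0.031 0.031 0.016]
  near 247 [ 0.5651 -0.1833  0.0292] [0.034 0.033 0.022]
0.236 56 [ 0.5184 -0.121   0.2417] [0.013 0.014 0.011]
0.222 80 [ 0.5641 -0.1275  0.225 ] [0.025 0.023 0.006]
0.236 279 [ 0.5194 -0.1204  0.2416] [0.013 0.013 0.01 ]
0.22 323 [ 0.5599 -0.1285  0.2234] [0.014 0.02  0.007]
[ 0.51918181 -0.12155961] [ 0.5647 -0.1282]
  shift [-47.4   3.3  46.1] spin 0.0
```

Request:
step_arm(
  rows=[
    [-23.5,1.5,0,0,0],
    [-23.5,1.5,0,0,0],
    [0,0,0,0,0],
    [0,0,30,0,0],
    [0,0,25,0,0],
    [0,0,12,0,0],
    [0,0,5,0,0],
    [0,0,0,0,0],
    [0,0,0,0,0],
    [0,0,0,0,0],
  ],
)

```text
time: 33.17
ee_pos: [0.5661, -0.1289, 0.2068]
ee_rot: [0.001, 0.074, 0.997, -0.0]
force: [0.3, -0.5, -0.3]
grip_width: 0.002
gripper_force: 0.0
```

Run:
```python
from h import *
p,a,s=tip(); print(p,a,s["force"],s["grip_width"]); rows(p,a,[.5645,-.128,.226])
```

```text
[ 0.56608092 -0.12890351  0.23779924] 1.4229245813242284 [ 0.27928555 -0.5126679  -0.3153323 ] 0.0016237325167136505
  shift [ 1.7  0.7 11.8] spin 0.0
```

Request:
step_arm(
  rows=[
    [1,0,5,0,0],
    [0,0,4,0,0],
    [0,0,2,0,0],
    [0,0,0,0,0],
    [0,0,0,0,0],
    [0,0,0,0,0],
  ],
)

```text
time: 33.67
ee_pos: [0.5645, -0.1285, 0.1944]
ee_rot: [0.0, 0.074, 0.997, -0.0]
force: [0.1, 0.3, 2.0]
grip_width: 0.004
gripper_force: 0.9
```

Request:
step_arm(
  rows=[
    [0,0,2,0,0],
    [0,0,0,0,0],
    [0,0,0,0,0],
    [0,0,0,0,0],
  ],
)

```text
time: 34.0
ee_pos: [0.5645, -0.1285, 0.1922]
ee_rot: [0.0, 0.074, 0.997, -0.0]
force: [1.0, -1.4, 1.7]
grip_width: 0.007
gripper_force: 1.4
```

Request:
step_arm(
  rows=[
    [0,0,2,0,0],
    [0,0,0,0,0],
    [0,0,0,0,0],
    [0,0,0,0,0],
  ],
)

```text
time: 34.33
ee_pos: [0.5645, -0.1284, 0.1902]
ee_rot: [0.0, 0.074, 0.997, -0.0]
force: [0.7, -0.3, 5.0]
grip_width: 0.008
gripper_force: 2.4
```

Request:
step_arm(
  rows=[
    [0,0,0.7,0,0],
    [0,0,0,0,0],
    [0,0,0,0,0],
    [0,0,0,0,0],
  ],
)

```text
time: 34.67
ee_pos: [0.5645, -0.1285, 0.1902]
ee_rot: [0.0, 0.074, 0.997, -0.0]
force: [0.4, -0.8, 8.1]
grip_width: 0.006
gripper_force: 3.9
```

Run:
```python
from h import *
f=[];zz=[]
for i in range(4):
    p,a,s=tip(); f.append(s["force"][2]); zz.append(p[2]); im,d,C=shot("scene") if i<3 else (0,0,0)
print(np.round(f,2),np.round(zz,5),s["gripper_force"])
im,d,C=shot("scene"); P=pts(d,C); m=(np.linalg.norm(P[...,:2]-ST,axis=-1)<.025)&(P[...,2]>.205)&(P[...,2]<.228);
```

```text
[8.08 8.21 7.42 7.42] [0.22115 0.22119 0.22117 0.22117] 3.863824218569789
```

The travel stopped while the force rose from 5 to 8 N, so this is the first click. Holding there.

Request:
step_arm(
  rows=[
    [0,0,0,0,0],
    [0,0,0,0,0],
    [0,0,0,0,0],
    [0,0,0,0,0],
    [0,0,0,0,0],
    [0,0,0,0,0],
    [0,0,0,0,0],
    [0,0,0,0,0],
    [0,0,0,0,0],
    [0,0,0,0,0],
    [0,0,0,0,0],
    [0,0,0,0,0],
  ],
)

```text
time: 35.87
ee_pos: [0.5645, -0.1285, 0.1902]
ee_rot: [0.001, 0.074, 0.997, -0.0]
force: [-0.2, -0.0, 7.7]
grip_width: 0.007
gripper_force: 3.9
```

Request:
step_arm(
  rows=[
    [0,0,0,0,0],
    [0,0,0,0,0],
    [0,0,2,0,0],
    [0,0,2,0,0],
    [0,0,2,0,0],
    [0,0,0,0,0],
    [0,0,0,0,0],
    [0,0,0,0,0],
  ],
)

```text
time: 36.53
ee_pos: [0.5646, -0.1285, 0.1849]
ee_rot: [0.001, 0.074, 0.997, -0.0]
force: [-3.1, 0.1, 11.5]
grip_width: 0.005
gripper_force: 5.6
```

Request:
step_arm(
  rows=[
    [0,0,1,0,0],
    [0,0,0,0,0],
    [0,0,0,0,0],
    [0,0,0,0,0],
  ],
)

```text
time: 36.87
ee_pos: [0.5646, -0.1285, 0.1841]
ee_rot: [0.001, 0.074, 0.997, -0.0]
force: [-1.9, -0.2, 11.4]
grip_width: 0.005
gripper_force: 5.9
```

Request:
step_arm(
  rows=[
    [0,0,0.8,0,0],
    [0,0,0,0,0],
    [0,0,0,0,0],
    [0,0,0,0,0],
  ],
)

```text
time: 37.2
ee_pos: [0.5646, -0.1285, 0.1839]
ee_rot: [0.001, 0.074, 0.997, -0.0]
force: [-3.6, 0.0, 14.9]
grip_width: 0.008
gripper_force: 7.6
```

Run:
```python
from h import *
im,d,C=shot("scene"); P=pts(d,C); print(pose()[2]["time"],pose()[0])
near(P,stage(-.034,.004),r=.03,lo=.018); near(P,stage(.01,.055),lo=.018,r=.025); near(P,stage(.01,-.055),r=.03,lo=.018)
```

```text
37.25 [ 0.56462105 -0.12853783  0.18396436]
  near 229 [ 0.5254 -0.1251  0.0288] [0.045 0.034 0.022]
  near 157 [ 0.5801 -0.0751  0.0261] [0.03  0.029 0.016]
  near 249 [ 0.5651 -0.1844  0.0286] [0.034 0.034 0.021]
```

The end stop is reached (15 N with 6 mm further travel), and all three parts are still on the stage. Releasing, then back to the peg.

Request:
step_arm(
  rows=[
    [0,0,-10,0,0],
    [0,0,-25,0,0],
    [0,0,-25,0,0],
    [0,0,-25,0,30],
    [23,0,0,0,30],
    [23,0.5,0,0,30],
    [0,0,0,0,30],
    [0,0,0,0,30],
    [0,0,0,0,30],
  ],
)

```text
time: 38.0
ee_pos: [0.5187, -0.1209, 0.2657]
ee_rot: [-0.0, 0.074, 0.997, 0.0]
force: [-0.1, -0.3, 0.0]
grip_width: 0.319
gripper_force: 0.0
```

Run:
```python
from h import *
p,a,s=tip(); print(p,a,s["grip_width"]*87); rows(p,a,[.519,-.1208,.215],peg(0)[1])
```

```text
[ 0.51865804 -0.1209329   0.296736  ] 1.4229252876153502 27.766957760126477
  shift [-0.3  0.2 81.7] spin -0.003
```

Request:
step_arm(
  rows=[
    [0,0,30,0,30],
    [0,0,30,0,30],
    [0,0,20,0,30],
    [0,0,0,0,24],
    [0,0,0,0,24],
    [-0.8,16.6,0,0.1,24],
    [-0.8,16.6,0,0.1,24],
    [-0.8,16.6,0,0.1,24],
    [-0.8,16.6,0,0.1,24],
    [-0.8,16.6,0,0.1,24],
    [-0.8,16.6,0,0.1,24],
    [-0.8,16.6,0,0.1,24],
  ],
)

```text
time: 39.0
ee_pos: [0.574, -0.0205, 0.1885]
ee_rot: [0.001, 0.413, 0.911, -0.0]
force: [-1.7, -2.6, -0.3]
grip_width: 0.275
gripper_force: 1.3
```

Request:
step_arm(
  rows=[
    [-0.8,16.6,0,0.1,24],
    [-0.8,16.6,0,0.1,24],
    [-0.8,16.6,0,0.1,24],
    [-0.8,16.6,0,0.1,24],
    [-0.8,16.6,0,0.1,24],
    [-0.8,16.6,0,0.1,24],
    [-0.8,16.6,0,0.1,24],
    [-0.8,16.6,0,0.1,24],
    [-0.8,16.6,0,0.1,24],
    [0,2,0,0,24],
    [0,0,0,0,24],
  ],
)

```text
time: 39.92
ee_pos: [0.7157, 0.0179, 0.1877]
ee_rot: [0.001, 0.766, 0.643, 0.001]
force: [-0.0, 0.5, 0.1]
grip_width: 0.278
gripper_force: 0.0
```

Request:
step_arm(
  rows=[
    [0,-3,0,0,32],
    [0,0,0,0,32],
    [0,0,-30,0,32],
    [0,0,-35,0,32],
    [0,0,-25,0,32],
    [0,0,0,0,32],
    [0,0,0,0,32],
  ],
)

```text
time: 40.5
ee_pos: [0.712, 0.0187, 0.2802]
ee_rot: [0.002, 0.766, 0.642, 0.002]
force: [0.3, -0.7, -1.0]
grip_width: 0.366
gripper_force: 0.0
```

Run:
```python
from h import *
p,a,s=tip(); print(p,a,s["force"])
im,d,C=shot("scene"); P=pts(d,C)
m=(P[...,2]>.236)&(P[...,2]<.25)&(P[...,0]>.66)&(P[...,0]<.8)&(P[...,1]>-.1)&(P[...,1]<.06); print("peg",m.sum(), P[m].mean(0) if m.any() else '',peg(1.6)[0])
near(P,stage(-.034,.004),r=.03,lo=.018); near(P,stage(.01,.055),lo=.018,r=.025); near(P,stage(.01,-.055),r=.03,lo=.018)
p,a=rows(p,a,[.5815,-.0752,p[2]],np.radians(81.7)); rows(p,a,[.5815,-.0752,.06])
```

```text
[0.71200303 0.01867324 0.3111898 ] -0.17572778774932335 [ 0.29995662 -0.70439354 -1.02799167]
peg 40 [0.70988438 0.01802909 0.24160427] [0.71219236 0.01796878]
  near 230 [ 0.5254 -0.1242  0.0292] [0.046 0.034 0.022]
  near 158 [ 0.5801 -0.0752  0.0259] [0.03  0.03  0.016]
  near 247 [ 0.5652 -0.1835  0.029 ] [0.036 0.033 0.022]
  shift [-115.2 -112.1   -0. ] spin 1.54
  shift [  0.    0.  251.2] spin 0.0
```

Request:
step_arm(
  rows=[
    [-28.8,-28,0,0,42],
    [-28.8,-28,0,0,42],
    [-28.8,-28,0,0,42],
    [-28.8,-28,0,0,42],
    [0,0,0,-0.115,42],
    [0,0,0,-0.115,42],
    [0,0,0,-0.115,42],
    [0,0,0,-0.115,42],
    [0,0,0,-0.115,42],
    [0,0,0,-0.115,42],
    [0,0,0,-0.115,42],
    [0,0,0,-0.115,42],
  ],
)

```text
time: 41.55
ee_pos: [0.5793, -0.0747, 0.274]
ee_rot: [-0.002, 0.399, 0.917, -0.0]
force: [1.4, 1.1, 0.1]
grip_width: 0.482
gripper_force: 0.0
```

Request:
step_arm(
  rows=[
    [0,0,0,-0.115,42],
    [0,0,0,-0.115,42],
    [0,0,0,-0.115,42],
    [0,0,0,-0.115,42],
    [0,0,0,-0.115,42],
    [0,0,0,-0.107,42],
    [0,0,40,0,42],
    [0,0,40,0,42],
    [0,0,40,0,42],
    [0,0,40,0,42],
    [0,0,30,0,42],
    [0,0,20,0,42],
  ],
)

```text
time: 42.55
ee_pos: [0.5758, -0.0737, 0.06]
ee_rot: [-0.005, 0.073, 0.997, 0.001]
force: [-0.3, 0.5, -0.3]
grip_width: 0.483
gripper_force: 0.0
```

Request:
step_arm(
  rows=[
    [0,0,10,0,42],
    [0,0,0,0,42],
    [0,0,0,0,42],
  ],
)

```text
time: 42.8
ee_pos: [0.5801, -0.0749, 0.056]
ee_rot: [-0.001, 0.073, 0.997, 0.0]
force: [-0.0, -0.9, 0.2]
grip_width: 0.483
gripper_force: 0.0
```

Run:
```python
from h import *
p,a,s=tip(); print(p,a,s["grip_width"]*87); rows(p,a,[.5815,-.0752,.018],np.radians(81.7))
im,d,C=shot("wrist"); P=pts(d,C); near(P,stage(.01,.055),lo=.018,r=.025);near(P,stage(-.034,.004),r=.03,lo=.018); near(P,stage(.01,-.055),r=.03,lo=.018)
p,a,s=tip(); print(p)
```

```text
[ 0.58007095 -0.07485738  0.08703771] 1.4253041250214253 42.010463720234455
  shift [-1.5 -0.1 69. ] spin -0.001
  near 1158 [ 0.5816 -0.075   0.025 ] [0.029 0.029 0.014]
  near 1411 [ 0.5331 -0.1246  0.0279] [0.034 0.034 0.02 ]
  near 1550 [ 0.5653 -0.1825  0.0281] [0.033 0.033 0.02 ]
[ 0.58132149 -0.07517038  0.08846836]
```

Request:
step_arm(
  rows=[
    [0,0,30,0,42],
    [0,0,25,0,42],
    [0,0,14,0,42],
    [0,0,0,0,42],
    [0,0,0,0,10],
    [0,0,0,0,10],
    [0,0,0,0,10],
    [0,0,0,0,10],
    [0,0,0,0,10],
    [0,0,0,0,10],
  ],
)

```text
time: 43.68
ee_pos: [0.5828, -0.0756, -0.0101]
ee_rot: [0.002, 0.073, 0.997, -0.0]
force: [0.5, 0.2, 7.4]
grip_width: 0.316
gripper_force: 30.0
```

Request:
step_arm(
  rows=[
    [0,0,-20,0,10],
    [0,0,-30,0,10],
    [0,0,-35,0,10],
    [0,0,-35,0,10],
    [0,0,0,0,10],
    [0,0,0,0,10],
  ],
)

```text
time: 44.18
ee_pos: [0.5833, -0.0757, 0.1113]
ee_rot: [0.003, 0.073, 0.997, -0.001]
force: [-0.0, -0.2, -1.0]
grip_width: 0.32
gripper_force: 30.0
```

Run:
```python
from h import *
p,a,s=tip(); print(p,a,s["grip_width"]*87,s["gripper_force"])
t=binp(-.018,-.036); print(t, binp(-.018,.036),binp(.03,0)); p,a=rows(p,a,[*t,p[2]]); rows(p,a,[*t,.026])
```

```text
[ 0.58328586 -0.07571132  0.14226536] 1.4251003238669244 27.839242064027147 29.99969294993207
[0.59339826 0.2050147 ] [0.56877281 0.27267257] [0.62619078 0.2552606 ]
  shift [ 30.8 279.2  -0. ] spin 0.0
  shift [  0.    0.  116.3] spin 0.0
```

Request:
step_arm(
  rows=[
    [3.7,34.9,0,0,10],
    [3.7,34.9,0,0,10],
    [3.7,34.9,0,0,10],
    [3.7,34.9,0,0,10],
    [3.7,34.9,0,0,10],
    [3.7,34.9,0,0,10],
    [3.7,34.9,0,0,10],
    [3.7,34.9,0,0,10],
    [0,0,0,0,10],
    [0,0,0,0,10],
  ],
)

```text
time: 45.02
ee_pos: [0.5904, 0.2071, 0.1055]
ee_rot: [-0.001, 0.071, 0.997, -0.0]
force: [0.1, -1.0, 0.2]
grip_width: 0.315
gripper_force: 30.0
```

Run:
```python
from h import *
p,a,s=tip(); print(p,a,s["grip_width"]*87,s["gripper_force"])
im,d,C=shot("wrist"); P=pts(d,C); hs=im.astype(int)
red=(hs[...,0]>100)&(hs[...,1]<80)&(hs[...,2]<80)&(P[...,2]>-.01)&(P[...,2]<.085)
q=P[red]; print(red.sum(),q.min(0),q.max(0)); L=(q-[*BIN,0]); c,sn=np.cos(YB),np.sin(YB); x=L[:,0]*c+L[:,1]*sn; y=-L[:,0]*sn+L[:,1]*c
f=q[:,2]<.012; print("floor x",np.percentile(x[f],[1,99]),"y",np.percentile(y[f],[1,99])); f=q[:,2]>.064; print("rim x",np.percentile(x[f],[1,99]),"y",np.percentile(y[f],[1,99]))
im,d,C=shot("scene"); P=pts(d,C); near(P,stage(-.034,.004),r=.03,lo=.018); near(P,stage(.01,-.055),r=.03,lo=.018)
rows(p,a,[*binp(-.018,-.036),.026])
```

```text
[0.59042113 0.20714783 0.13653443] 1.4285295063711096 27.388167514773283 29.999735201708972
6218 [ 0.50411168  0.14055983 -0.00305071] [0.68681156 0.37631784 0.06929933]
floor x [-0.06717684  0.06539722] y [-0.07690459  0.0820888 ]
rim x [-0.01897274  0.06442559] y [-0.08262468  0.08618739]
  near 229 [ 0.5251 -0.1248  0.0288] [0.046 0.033 0.022]
  near 245 [ 0.5645 -0.1832  0.0286] [0.035 0.033 0.021]
  shift [ -3.2  -1.7 110.5] spin 0.0
```

Request:
step_arm(
  rows=[
    [-1,0,35,0,10],
    [0,0,35,0,10],
    [0,0,25,0,10],
    [0,0,10,0,10],
    [0,0,2,0,10],
    [0,0,0,0,10],
    [0,0,0,0,10],
  ],
)

```text
time: 45.7
ee_pos: [0.5947, 0.205, 0.0024]
ee_rot: [0.001, 0.073, 0.997, 0.0]
force: [-0.0, -0.5, -0.6]
grip_width: 0.315
gripper_force: 30.0
```

Request:
step_arm(
  rows=[
    [0,0,0,0,40],
    [0,0,0,0,40],
    [0,0,0,0,40],
    [0,0,-25,0,40],
    [0,0,-35,0,40],
    [0,0,-35,0,40],
    [0,0,-20,0,40],
    [0,0,0,0,40],
    [0,0,0,0,40],
  ],
)

```text
time: 46.45
ee_pos: [0.5947, 0.2058, 0.1182]
ee_rot: [0.002, 0.073, 0.997, 0.001]
force: [-0.8, -0.3, -0.3]
grip_width: 0.46
gripper_force: 0.0
```

Run:
```python
from h import *
p,a,s=tip(); print(p,a,s["grip_width"]*87,s["gripper_force"])
im,d,C=shot("scene"); P=pts(d,C); near(P,stage(-.034,.004),r=.03,lo=.018); near(P,stage(.01,-.055),r=.03,lo=.018)
im,d,C=shot("wrist"); P=pts(d,C); m=near(P,p[:2],r=.05,lo=.012,hi=.05)
g=m&(im[...,1].astype(int)>110); q=P[g]; print(g.sum(), q.mean(0) if g.any() else '',((q.min(0)+q.max(0))/2) if g.any() else '')
rows(p,a,[.5654,-.1834,p[2]])
```

```text
[0.59466671 0.20583152 0.14920544] 1.4252477798255923 39.98446323383233 0.0
  near 231 [ 0.5265 -0.1263  0.0288] [0.044 0.031 0.021]
  near 247 [ 0.5639 -0.184   0.0288] [0.034 0.035 0.021]
  near 2145 [0.5902 0.1895 0.031 ] [0.091 0.065 0.038]
1125 [0.57691511 0.20165622 0.02730897] [0.57641095 0.19393727 0.02473349]
  shift [ -27.5 -389.4   -0. ] spin 0.0
```

Request:
step_arm(
  rows=[
    [-2.7,-38.9,0,0,40],
    [-2.7,-38.9,0,0,40],
    [-2.7,-38.9,0,0,40],
    [-2.7,-38.9,0,0,40],
    [-2.7,-38.9,0,0,40],
    [-2.7,-38.9,0,0,40],
    [-2.7,-38.9,0,0,40],
    [-2.7,-38.9,0,0,40],
    [-2.7,-38.9,0,0,40],
    [-2.7,-38.9,0,0,40],
    [0,0,35,0,40],
    [0,0,35,0,40],
  ],
)

```text
time: 47.55
ee_pos: [0.564, -0.1869, 0.0455]
ee_rot: [0.002, 0.075, 0.997, -0.001]
force: [-0.4, 1.2, -0.1]
grip_width: 0.464
gripper_force: 0.0
```

Request:
step_arm(
  rows=[
    [0,0,15,0,40],
    [0,0,0,0,40],
    [0,0,0,0,40],
    [0,0,0,0,40],
  ],
)

```text
time: 47.88
ee_pos: [0.5636, -0.1835, 0.0309]
ee_rot: [0.0, 0.073, 0.997, -0.0]
force: [0.0, -0.1, 0.2]
grip_width: 0.461
gripper_force: 0.0
```

Run:
```python
from h import *
im,d,C=shot("wrist"); P=pts(d,C); near(P,stage(.01,-.055),r=.03,lo=.018);near(P,stage(-.034,.004),r=.03,lo=.018)
p,a,s=tip(); print(p,a,s["grip_width"]*87); rows(p,a,[.5653,-.183,.0145],np.radians(81.7))
```

```text
near 1632 [ 0.5636 -0.1837  0.0278] [0.03  0.034 0.02 ]
  near 1816 [ 0.5333 -0.125   0.028 ] [0.034 0.034 0.02 ]
[ 0.56430763 -0.18369619  0.06278766] 1.4254790626821814 40.04581182492792
  shift [-0.9  0.8 48.3] spin -0.0
```

Request:
step_arm(
  rows=[
    [0,0,20,0,40],
    [0,0,15,0,40],
    [0,0,9,0,40],
    [0,0,4,0,40],
    [0,0,0,0,40],
    [0,0,0,0,40],
  ],
)

```text
time: 48.43
ee_pos: [0.5639, -0.1837, -0.0166]
ee_rot: [0.001, 0.073, 0.997, -0.0]
force: [0.1, 0.8, -0.8]
grip_width: 0.458
gripper_force: 0.0
```

Request:
step_arm(
  rows=[
    [0,0,0,0,10],
    [0,0,0,0,10],
    [0,0,0,0,10],
    [0,0,0,0,10],
    [0,0,0,0,10],
    [0,0,0,0,10],
    [0,0,-20,0,10],
    [0,0,-30,0,10],
    [0,0,-35,0,10],
    [0,0,-35,0,10],
    [0,0,0,0,10],
    [0,0,0,0,10],
  ],
)

```text
time: 49.43
ee_pos: [0.5651, -0.1843, 0.1054]
ee_rot: [0.003, 0.073, 0.997, -0.001]
force: [-0.3, 1.0, -1.7]
grip_width: 0.358
gripper_force: 29.6
```

Run:
```python
from h import *
p,a,s=tip(); print(p,a,s["grip_width"]*87,s["gripper_force"])
t=binp(-.018,.036); rows(p,a,[*t,p[2]]); print(p[2]-.028)
```

```text
[ 0.56513641 -0.18434423  0.136366  ] 1.424996410778035 31.16693210775802 29.588925826828927
  shift [ 62.8 452.7  -0. ] spin 0.0
0.10836600042072336
```

Request:
step_arm(
  rows=[
    [5.2,37.7,0,0,10],
    [5.2,37.7,0,0,10],
    [5.2,37.7,0,0,10],
    [5.2,37.7,0,0,10],
    [5.2,37.7,0,0,10],
    [5.2,37.7,0,0,10],
    [5.2,37.7,0,0,10],
    [5.2,37.7,0,0,10],
    [5.2,37.7,0,0,10],
    [5.2,37.7,0,0,10],
    [5.2,37.7,0,0,10],
    [5.2,37.7,0,0,10],
  ],
)

```text
time: 50.43
ee_pos: [0.5653, 0.2746, 0.0999]
ee_rot: [-0.002, 0.073, 0.997, -0.001]
force: [0.5, -0.9, 0.2]
grip_width: 0.354
gripper_force: 29.6
```

Request:
step_arm(
  rows=[
    [0,0,0,0,10],
    [0,0,0,0,10],
    [0,0,30,0,10],
    [0,0,30,0,10],
    [0,0,25,0,10],
    [0,0,15,0,10],
    [0,0,0,0,10],
    [0,0,0,0,10],
  ],
)

```text
time: 51.1
ee_pos: [0.5656, 0.2712, 0.0005]
ee_rot: [-0.002, 0.074, 0.997, -0.001]
force: [-0.4, 0.7, 0.2]
grip_width: 0.359
gripper_force: 29.6
```

Run:
```python
from h import *
p,a,s=tip(); print(p,a,s["grip_width"]*87,s["gripper_force"],s["force"],binp(-.018,.036))
```

```text
[0.56562249 0.2712278  0.03147077] 1.4235907516009976 31.268278889938316 29.58974600653164 [-0.39938301  0.65093753  0.15288506] [0.56877281 0.27267257]
```

Request:
step_arm(
  rows=[
    [0,0,4,0,10],
    [0,0,0,0,10],
    [0,0,0,0,42],
    [0,0,0,0,42],
    [0,0,0,0,42],
    [0,0,-25,0,42],
    [0,0,-35,0,42],
    [0,0,-35,0,42],
    [0,0,-20,0,42],
    [0,0,0,0,42],
    [0,0,0,0,42],
  ],
)

```text
time: 52.02
ee_pos: [0.5687, 0.2738, 0.1159]
ee_rot: [0.002, 0.073, 0.997, 0.001]
force: [-0.2, -1.2, 0.3]
grip_width: 0.485
gripper_force: 0.0
```

Run:
```python
from h import *
p,a,s=tip(); print(p,a,s["grip_width"]*87,s["gripper_force"])
im,d,C=shot("scene"); P=pts(d,C); near(P,stage(-.034,.004),r=.03,lo=.018); near(P,stage(.01,-.055),r=.03,lo=.018)
im,d,C=shot("wrist","w7"); rows(p,a,[.5332,-.1248,p[2]])
```

```text
[0.56865136 0.27384589 0.14691741] 1.425205100895239 42.19508717391714 0.0
  near 230 [ 0.5264 -0.1265  0.0288] [0.044 0.034 0.021]
  near 0  
  shift [ -22.8 -399.6   -0. ] spin 0.0
```

View pics/w7.png

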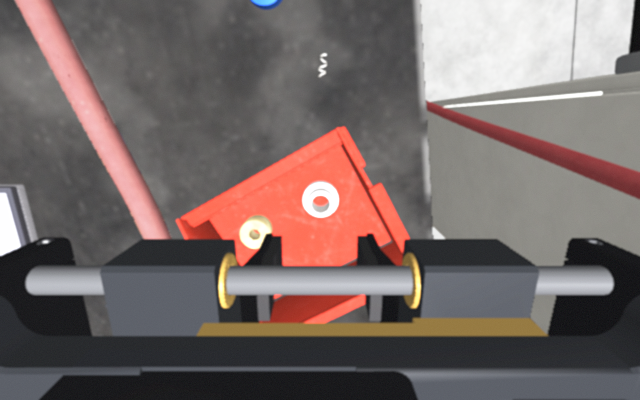

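The wrist view shows both parts standing in the bin: the bush at (321,200) and the spacer at (254,233). Going for the last bush.

Request:
step_arm(
  rows=[
    [-2.1,-36.4,0,0,42],
    [-2.1,-36.4,0,0,42],
    [-2.1,-36.4,0,0,42],
    [-2.1,-36.4,0,0,42],
    [-2.1,-36.4,0,0,42],
    [-2.1,-36.4,0,0,42],
    [-2.1,-36.3,0,0,42],
    [-2.1,-36.3,0,0,42],
    [-2.1,-36.3,0,0,42],
    [-2,-36.3,0,0,42],
    [-2,-36,0,0,42],
    [0,0,0,0,42],
  ],
)

```text
time: 53.12
ee_pos: [0.5299, -0.1309, 0.1116]
ee_rot: [-0.001, 0.075, 0.997, -0.001]
force: [0.1, 0.3, 0.8]
grip_width: 0.486
gripper_force: 0.0
```

Request:
step_arm(
  rows=[
    [0,0,35,0,42],
    [0,0,35,0,42],
    [0,0,15,0,42],
    [0,0,0,0,42],
    [0,0,0,0,42],
    [0,0,0,0,42],
  ],
)

```text
time: 53.62
ee_pos: [0.5323, -0.1253, 0.029]
ee_rot: [0.0, 0.073, 0.997, -0.0]
force: [0.7, 0.0, 0.6]
grip_width: 0.482
gripper_force: 0.0
```

Run:
```python
from h import *
im,d,C=shot("wrist"); P=pts(d,C); near(P,stage(-.034,.004),r=.03,lo=.018)
p,a,s=tip(); print(p,a,s["grip_width"]*87); rows(p,a,[.5332,-.1248,.0145],np.radians(81.7))
```

```text
near 1677 [ 0.5255 -0.1249  0.028 ] [0.042 0.034 0.02 ]
[ 0.53294508 -0.12562232  0.06074151] 1.4253587315416538 42.00242824876664
  shift [-0.1  0.9 46.2] spin -0.001
```

Request:
step_arm(
  rows=[
    [0,0.5,20,0,42],
    [0,0,15,0,42],
    [0,0,8,0,42],
    [0,0,3,0,42],
    [0,0,0,0,42],
    [0,0,0,0,42],
  ],
)

```text
time: 54.17
ee_pos: [0.5327, -0.1252, -0.0165]
ee_rot: [0.001, 0.073, 0.997, -0.0]
force: [0.4, -0.1, 0.5]
grip_width: 0.484
gripper_force: 0.0
```

Request:
step_arm(
  rows=[
    [0,0,0,0,10],
    [0,0,0,0,10],
    [0,0,0,0,10],
    [0,0,0,0,10],
    [0,0,0,0,10],
    [0,0,0,0,10],
    [0,0,-20,0,10],
    [0,0,-30,0,10],
    [0,0,-35,0,10],
    [0,0,-35,0,10],
    [0,0,0,0,10],
    [0,0,0,0,10],
  ],
)

```text
time: 55.17
ee_pos: [0.5339, -0.1258, 0.1052]
ee_rot: [0.003, 0.073, 0.997, -0.001]
force: [-0.4, 0.4, -0.8]
grip_width: 0.368
gripper_force: 29.9
```

Run:
```python
from h import *
p,a,s=tip(); print(p,a,s["grip_width"]*87,s["gripper_force"])
t=binp(.03,0); rows(p,a,[*t,p[2]])
```

```text
[ 0.53388095 -0.1257926   0.13619742] 1.4249587073714374 32.00158950720442 29.884447387594264
  shift [-36.  390.4  -0. ] spin 0.0
```

Request:
step_arm(
  rows=[
    [-3.3,35.5,0,0,10],
    [-3.3,35.5,0,0,10],
    [-3.3,35.5,0,0,10],
    [-3.3,35.5,0,0,10],
    [-3.3,35.5,0,0,10],
    [-3.3,35.5,0,0,10],
    [-3.3,35.5,0,0,10],
    [-3.3,35.5,0,0,10],
    [-3.3,35.5,0,0,10],
    [-3.3,35.5,0,0,10],
    [-3,35.4,0,0,10],
    [0,0,0,0,10],
  ],
)

```text
time: 56.17
ee_pos: [0.623, 0.2619, 0.0997]
ee_rot: [-0.001, 0.071, 0.997, 0.001]
force: [0.1, -0.3, -0.5]
grip_width: 0.366
gripper_force: 29.9
```

Request:
step_arm(
  rows=[
    [0,0,0,0,10],
    [0,0,30,0,10],
    [0,0,30,0,10],
    [0,0,25,0,10],
    [0,0,12,0,10],
    [0,0,0,0,10],
    [0,0,0,0,10],
  ],
)

```text
time: 56.75
ee_pos: [0.6235, 0.2549, 0.0047]
ee_rot: [-0.001, 0.073, 0.997, -0.0]
force: [0.6, 0.9, 0.6]
grip_width: 0.361
gripper_force: 29.9
```

Run:
```python
from h import *
p,a,s=tip(); print(p,a,s["grip_width"]*87,s["gripper_force"],s["force"],binp(.03,0))
```

```text
[0.62349513 0.25489966 0.03566764] 1.424064104872477 31.379330103594057 29.88487859198358 [0.63569301 0.85186752 0.64415037] [0.62619078 0.2552606 ]
```

Request:
step_arm(
  rows=[
    [0,0,5,0,10],
    [0,0,0,0,10],
    [0,0,0,0,42],
    [0,0,0,0,42],
    [0,0,0,0,42],
    [0,0,-25,0,42],
    [0,0,-35,0,42],
    [0,0,-35,0,42],
    [0,0,-35,0,42],
    [0,0,-30,0,42],
    [0,0,0,0,42],
    [0,0,0,0,42],
  ],
)

```text
time: 57.75
ee_pos: [0.6263, 0.2568, 0.1645]
ee_rot: [0.003, 0.073, 0.997, 0.001]
force: [0.1, -0.9, -0.1]
grip_width: 0.479
gripper_force: 0.0
```

Run:
```python
from h import *
p,a,s=tip(); print(p,s["grip_width"]*87,s["gripper_force"],s["time"])
im,d,C=shot("wrist","w8"); a0,d,C=shot("scene"); P=pts(d,C)
m=(P[...,2]>.236)&(P[...,2]<.25)&(P[...,0]>.66)&(P[...,0]<.8)&(P[...,1]>-.1)&(P[...,1]<.06); print("peg",m.sum(), P[m].mean(0) if m.any() else '')
cv2.imwrite("pics/fin.png",np.vstack([cv2.resize(im,(448,280)),cv2.resize(a0,(448,280))])[:,:,::-1])
```

```text
[0.62627697 0.25675483 0.19545567] 41.67464496830985 0.0 57.75
peg 37 [0.70982979 0.01794697 0.24214547]
```

View pics/fin.png

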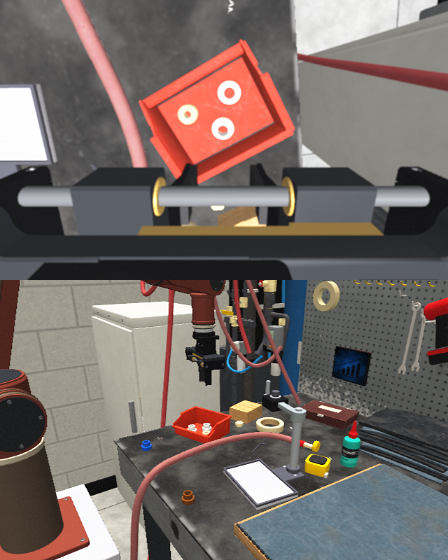

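The final view shows both bushes at (229,92) and (223,128) and the spacer at (187,114) inside the bin. The stage is empty, the camera arm is clear, the tape is undisturbed and nothing is being touched.

```bash
python3 -c "
from cell import robot
print(robot.finish_job())"
```

```text
the job is handed in; nothing more can be done
None
```

The job is handed in at about 58 s, but no verdict came back: the two bushes and one spacer were photographed on the stage and now stand in the bin, the camera arm is clear at about 1.58 rad with the button up, and I saw no sign that the nut or tape measure moved.

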